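# Load the countertop food warmer

### The job

Put the tall lidded soup cup into the countertop food warmer: pull the warmer's door all the way down, stand the cup upright wholly inside on the warmer's floor, then push the door back up until it is shut. Also stand the little vent flap on the warmer's roof straight up so that steam can escape. Never let the cup tip over, and leave the other things where they are.

Things in the scene. Friction and masses are not known exactly. Their poses are not given: they have to be found in the camera images.
- warmer: Steel countertop food warmer, fixed. Origin: on the table below the middle of its mouth; x points into it (away from the robot), y left, z up. In its frame, mm: body x 0 to 240, y -130 to 200, roof top z 197; cavity x 0 to 230, y -120 to 120, z 61 (floor) to 187 (ceiling). Two unused dials on the front at y 162 stick out 17.
- door (a joint): Drop-down door of the warmer: 0 = shut (upright), 1.57 = fully down (level, inner face flush with the cavity floor). Stiff hinge: stays where left. Hinge along warmer y at warmer (x 0, z 62) mm. Door 240 wide (y -120 to 120), 135 high, 14 thick (x -14 to 0 when shut).
- door_bar (a point): Middle of the door's handle: round dark bar, 12 mm thick, 100 long along y, on a post at each end, 35 mm beyond the door's upper edge (29 free between), in the door's plane. At warmer (-7, 0, 232) mm when shut, (-170, 0, 55) when fully down. Axes: y along the bar, z from hinge to bar, x into the warmer when shut.
- flap (a joint): Small steel vent flap on the roof: 0 = lying flat, 1.57 = straight up, 2.1 = its stop, past upright. Stiff hinge: stays where left. Hinge along warmer x at warmer (y 140, z 219) mm; 50 wide (warmer x 15 to 65); its plate reaches 55 mm from the hinge, towards warmer -y when flat.
- flap_tab (a point): Middle of the black finger tab on the flap's free edge: 12 mm thick along warmer x, 28 long (55 to 83 from the hinge), 18 high. At warmer (40, 71, 223) mm when the flap lies flat. Axes: x along the hinge, y from tab to hinge, z out of the upper face.
- soup_cup: The soup cup: plain white plastic cup with a flat lid fixed on, the tallest white cup standing loose on the table: 66 mm high, 64 mm diameter at the lid, 58 at the foot, about 0.2 kg. Origin: centre of its underside, z up.
- dessert_cup_a: Bystander: low white lidded dessert cup, 36 mm high, 48 mm diameter. Origin: centre of its underside.
- dessert_cup_b: Bystander: another such low dessert cup, 36 mm high, 48 mm diameter. Origin: centre of its underside.
- sanitizer: Bystander: white bottle, 150 mm high, 52 mm diameter, standing beside the warmer. Origin: centre of its underside.
- shaker: Bystander: small jar standing on the warmer's roof, 75 mm high, 44 mm diameter. Origin: centre of its underside.
- spoon: Bystander: steel spoon, 240 mm long, lying on the table to the right. Origin: at mid-length, underside.
Things that resemble listed ones, but are neither listed nor needed, are in the scene too. Leave any brown or green look-alike of the soup_cup alone.

How it is judged:
By the outcome, as a careful person would: the job done as asked, in the order asked, and still so for the second after the job is handed in, with the robot touching nothing.
It also fails if it takes over 72 s, if anything falls off the work surface, if the arm or the gripper's body presses on something with over 40 N, if the wrist force passes 120 N, or if a joint passes its speed limit or range.

### The arm

A 6-joint arm with a two-finger parallel gripper is mounted at the origin on the work surface. World frame = base frame: x ahead of the robot, y to its left, z up, the work surface at z = 0. Lengths are in m, angles in rad, forces in N, time in s.
With the tool pointing down it reaches from about 0.3 to 0.825 m from the base axis. Payload 5.4 kg.
Tool frame: the origin (TCP) lies at the very end of the fingers, on their centre line; the grasp point (between the pads) lies ctrl.grip_point_offset behind it (ctrl.grip_point_offset is the distance from the TCP to the grasp point, in m); z points along the fingers, y is the line along which they close (so a half turn about z gives the same grasp; the last joint's range is limited). The gripper opens to 92 mm and grips with 3 to 60 N. Pads are 20 mm wide; open, the fingers measure 128 mm over their backs; the gripper's body (75 mm by 189 mm) begins 69 mm behind the grasp point.
Start: joints at [1.053, 0.158, 1.597, -0, 1.386, -0.21], TCP at [0.174, 0.548, 0.215] pointing down, gripper open.
Joint ranges: [-2.91, 2.91], [-0.94, 2.29], [0.18, 2.7], [-1.29, 4.43], [0.17, 2.64], [-3, 3]. Speed limits (rad/s): [2.57, 2.57, 3.14, 3.14, 3.14, 3.14].

### API

Orientations are given as a unit quaternion [w, x, y, z].
In Python, from cell import ctrl gives the robot as it stands. The module is installed in compiled form; this text tells all that it offers.
- The arm moves only by the tool jog_arm, never from a script. Its argument "moves" is a list of rows, each a list of 7 numbers: the shift along the tool's x, y, z scaled (see below), then the turn, a rotation vector about the tool's x, y, z scaled (see below), then the opening, from 0 (shut) to 1 (fully open). In form: [[x, y, z, rx, ry, rz, hand], ...]. A call has 1 to 10 rows; each row shifts and turns the commanded pose from where the row before left it, along the tool's axes as they then stand; what a row does not reach is not made up. The controller multiplies each number of a shift by 4 cm and each number of a turn by 0.12 rad. A row lasts 1/10 s, in which the tool goes at most 50 mm and 8.59 degrees, less where a joint would pass 70% of its speed; a pose out of reach is approached as far as the arm can. A call with a number of a shift or a turn outside -1 to 1 is refused whole. A call with a gripper value outside its range is refused whole. The fingers move at their own pace and stop on an object; "newtons" is the grip in N (left out, the last holds). Time passes only in rows, so rows that do not move let the fingers close. It gives the time, the measured TCP pose, the force, the opening and the grip force at its end, in the units of the state.
- ctrl.get_obs(): the state, without advancing time (a new reading comes with each control period).
- ctrl.grab_frame(name): name is "side" or "top"; returns the picture (384x512x3 uint8, blue, green, red); there is no depth.
- ctrl.calibration(name): a dict with "intrinsics" (3x3 intrinsics, pixels), "R" (3x3) and "t" (3): a world point X has camera coordinates R X + t. Camera axes: x right, y down, z forward; pixel columns grow to the right and rows downward; lengths in m; the calibration is good to about 2 mm. A picture is of the moment at which its call begins. calibration takes no time and is no camera call.
- ctrl.sign_off(): hands the job in; it is judged then, once.
Trained networks look in the newest picture that a camera, given by its name, has taken for a name from the list of things; names that differ only in an ending like _2 or _b are one class to them, and where a whole thing is asked for, a point or a joint stands for the part that bears it (a point fixed in the world has none). Each returns a list of dicts, best first, with "score" (0 to 1); they miss things now and then, are a little off and sometimes report something else, mostly with a low value. They report only what shows in the picture. A call takes as long as a camera call. They do not tell look-alikes from the thing itself.
- ctrl.spot_in(query, camera): "xyz" ([x, y, z] in m, in world coordinates, good to about 4 mm: the middle of the surface that is visible of it).
- ctrl.cut_out(query, camera): "pixels" (384x512 bool, what is visible of it).
The state is a dict: "t": time; "joint_positions": joint angles; "qvel": joint speeds; "tau": joint torques, N m; "ee_pos": TCP position; "tcp_rot": TCP orientation; "wrist_force": force on the tool from outside, world axes, zero at the start; "moment": the same for the moment, N m; "gripper_width": opening from 0.0 (shut) to 1.0 (fully open); "grasp_force": force on a finger pad.
Only numpy, scipy, OpenCV 4.12 (cv2) and the standard library are available. Lean on these libraries where they do the work, as an engineer would, in place of code of your own. Each camera call takes 0.05 s, during which the arm holds its last target. There are 200 camera calls.

## Working session

There is one attempt and no reset: what is moved stays moved. The work goes in short steps, Python scripts to look and compute and a tool call to move; the robot and the scene stay as the last step left them, time stands still between calls to the robot, and variables do not carry over. Pictures are saved under pics/ and viewed, at most 12 in all, crops included, and the job is handed in when it is done.

Besides the shell and the picture viewer there is one more tool, called after "Call:" as name(argument=value, ...) on one line, values as JSON. jog_arm: Moves the arm, as the interface text tells. Shifts and turns lie within -1 to 1; 1 stands for 4 cm of shift or 0.12 rad of turn. Its arguments: {"type":"object","properties":{"moves":{"type":"array","items":{"type":"array","items":{"type":"number","minimum":-1,"maximum":1}}},"newtons":{"type":"number"}},"required":["moves"]}

```bash
mkdir -p pics; python3 - <<'E'
from cell import ctrl
import cv2,numpy as np
np.set_printoptions(precision=4,suppress=True)
print(ctrl.grip_point_offset)
o=ctrl.get_obs();print({k:np.round(v,3) for k,v in o.items()})
for c in("side","top"):
    im=ctrl.grab_frame(c);cv2.imwrite(f"pics/{c}0.png",cv2.resize(im,(800,600)))
    np.save(f"pics/{c}0.npy",im)
    k=ctrl.calibration(c);print(c,k["intrinsics"],k["R"],k["t"])
    for n in["warmer","door","door_bar","flap","flap_tab","soup_cup","dessert_cup_a","sanitizer","shaker","spoon"]:
        for d in ctrl.spot_in(n,c)[:4]:print(c,n,round(d["score"],2),np.round(d["xyz"],3))
E
```

```text
0.0187
{'t': np.float64(0.0), 'joint_positions': array([ 1.053,  0.159,  1.598, -0.   ,  1.386, -0.21 ]), 'qvel': array([ 0.001,  0.001, -0.001,  0.   , -0.   , -0.   ]), 'tau': array([ -0.001, -38.557, -32.211,   0.07 ,   0.038,  -0.   ]), 'ee_pos': array([0.174, 0.547, 0.214]), 'tcp_rot': array([-0.   ,  0.153,  0.988, -0.001]), 'wrist_force': array([ 0.425, -0.325,  0.084]), 'moment': array([ 0.02 , -0.016, -0.019]), 'grasp_force': np.float64(0.0), 'gripper_width': np.float64(1.002)}
side [[491.6284   0.     260.949 ]
 [  0.     491.6284 196.2358]
 [  0.       0.       1.    ]] [[-0.9938 -0.1113 -0.0018]
 [-0.0715  0.6501 -0.7565]
 [ 0.0854 -0.7516 -0.654 ]] [0.5529 0.1825 1.5662]
side warmer 0.67 [0.733 0.171 0.194]
side door 0.7 [0.612 0.071 0.177]
side door_bar 0.85 [0.614 0.066 0.174]
side flap 0.76 [0.671 0.144 0.225]
side flap_tab 0.65 [0.671 0.143 0.232]
side soup_cup 0.94 [ 0.444 -0.228  0.059]
side soup_cup 0.81 [ 0.468 -0.337  0.058]
side soup_cup 0.76 [ 0.576 -0.332  0.058]
side soup_cup 0.64 [ 0.362 -0.303  0.057]
side dessert_cup_a 0.67 [0.433 0.298 0.034]
side desser
[... 200 characters left out ...]
 ]] [[ 0.0184 -0.9998  0.0067]
 [-0.9853 -0.0193 -0.1698]
 [ 0.1699 -0.0035 -0.9855]] [-0.0649  0.6022  1.0456]
top warmer 0.79 [0.721 0.065 0.193]
top door 0.62 [0.607 0.03  0.195]
top door_bar 0.93 [0.612 0.031 0.201]
top flap 0.58 [0.667 0.146 0.233]
top flap_tab 0.79 [0.669 0.144 0.226]
top soup_cup 0.94 [ 0.464 -0.353  0.068]
top soup_cup 0.83 [ 0.36  -0.323  0.071]
top soup_cup 0.59 [ 0.444 -0.244  0.068]
top soup_cup 0.56 [ 0.568 -0.348  0.059]
top dessert_cup_a 0.59 [0.434 0.284 0.035]
top dessert_cup_a 0.54 [0.602 0.376 0.035]
top dessert_cup_a 0.27 [0.608 0.03  0.195]
top sanitizer 0.89 [ 0.699 -0.157  0.101]
top shaker 0.67 [0.796 0.021 0.269]
top spoon 0.67 [ 0.538 -0.449  0.011]
```

View pics/side0.png

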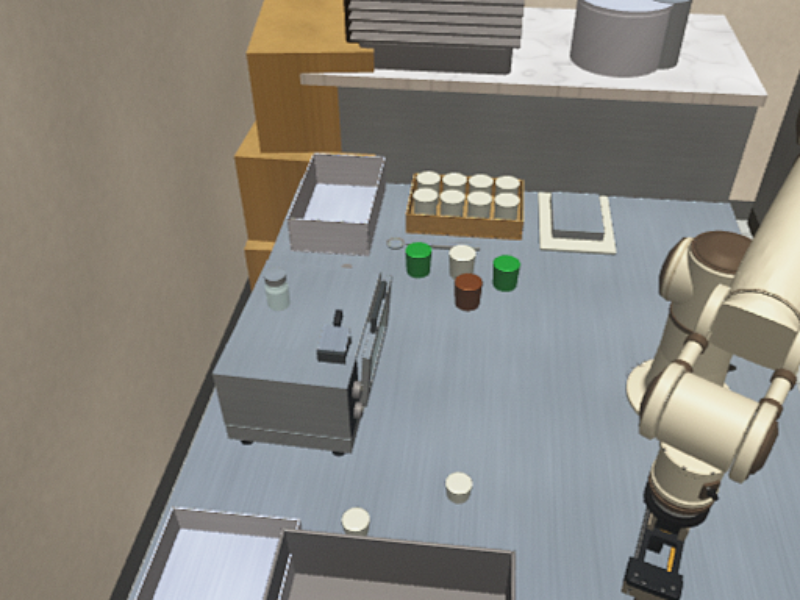

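View pics/top0.png

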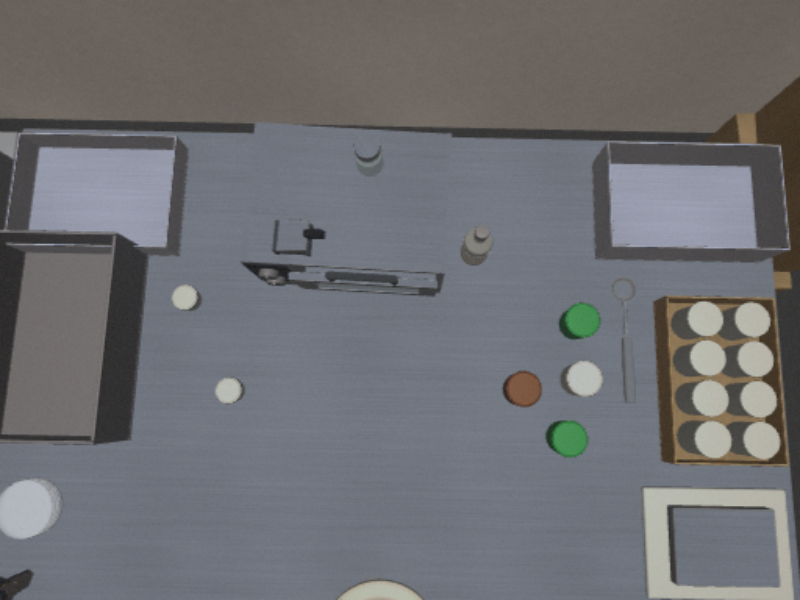

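The cup candidates are one white (top 584,378; side 462,262), one brown (top 523,389) and two green (top 581,320 and 568,438). There are also white ones in the crate at right. The loose white one, at about (0.465, -0.345), fits. I'll confirm it with enlarged crops.

```bash
python3 - <<'E'
import cv2,numpy as np
s=np.load("pics/side0.npy");t=np.load("pics/top0.npy")
a=cv2.resize(t[120:200,145:295],(800,427),interpolation=cv2.INTER_CUBIC)
b=cv2.resize(t[190:290,310:410],(400,400),interpolation=cv2.INTER_CUBIC)
cv2.imwrite("pics/c1.png",a)
c=cv2.resize(s[165:290,130:260],(600,577),interpolation=cv2.INTER_CUBIC)
d=np.zeros((577,800,3),np.uint8);d[:,:600]=c;d[:200,600:]=cv2.resize(b,(200,200))
d[210:410,600:]=cv2.resize(s[140:200,255:335],(200,200))
cv2.imwrite("pics/c2.png",d)
E
```

```text
(no output)
```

View pics/c1.png

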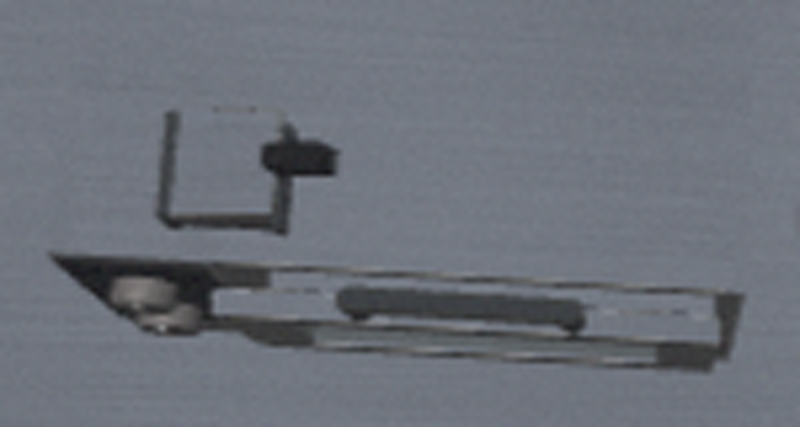

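View pics/c2.png

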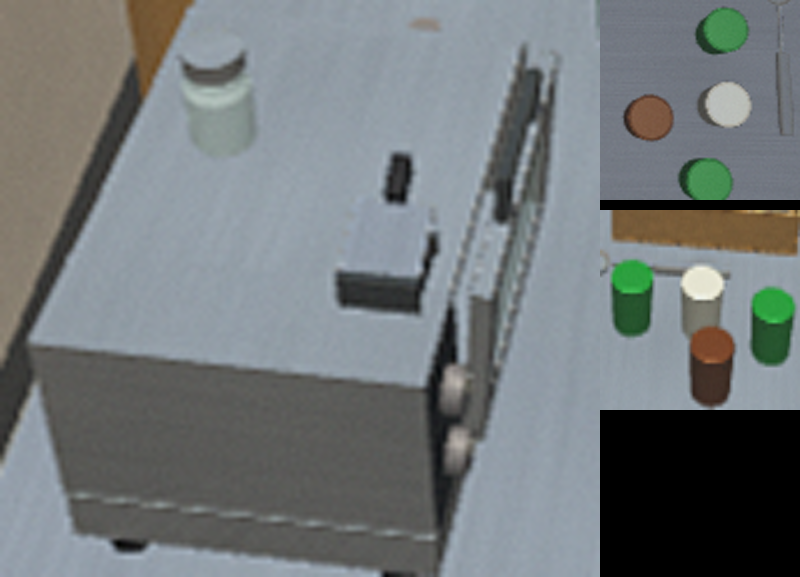

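The warmer is slightly yawed and the door stands ajar, with its bar in the top crop at (352,300) to (572,318). The roof's front edge in that crop runs (50,255) to (742,293), and the flap lies about flat. The crop confirms the soup cup as the single loose white one. Next I fit the warmer pose, door angle and cup position.

```bash
cat > h.py <<'E'
import numpy as np
from cell import ctrl
np.set_printoptions(precision=4,suppress=True)
C={c:ctrl.calibration(c) for c in("side","top")}
def proj(c,X):
    k=C[c];p=k["intrinsics"]@(k["R"]@X+k["t"]);return p[:2]/p[2]
def ray(c,uv,z):
    k=C[c];d=k["R"].T@np.linalg.solve(k["intrinsics"],[*uv,1.]);o=-k["R"].T@k["t"];return o+d*(z-o[2])/d[2]
def W(p,v):
    c,s=np.cos(p[2]),np.sin(p[2]);v=np.array(v,float)
    return np.array([p[0]+c*v[0]-s*v[1],p[1]+s*v[0]+c*v[1],v[2]])
def bar(a,y=0,r=.170,off=-.007):  # door angle a
    return [-r*np.sin(a)+off*np.cos(a),y,.062+r*np.cos(a)+off*np.sin(a)]
E
python3 - <<'E'
from h import *
from scipy.optimize import least_squares
T=lambda u,v:("top",(145+u/5.333,120+v/5.333)); S=lambda u,v:("side",(130+u/4.615,165+v/4.615))
ob=[(T(50,255),lambda p:[0,.2,.197]),(T(742,293),lambda p:[0,-.13,.197]),(S(433,385),lambda p:[0,.2,.197]),(S(32,345),lambda p:[.24,.2,.197]),
(T(345,298),lambda p:bar(p[3],.05)),(T(580,317),lambda p:bar(p[3],-.05)),(S(502,210),lambda p:bar(p[3],.05)),(S(532,75),lambda p:bar(p[3],-.05)),
(T(310,158),lambda p:[.040,.071,.225]),(S(398,177),lambda p:[.04,.071,.225])]
f=lambda p:np.concatenate([proj(c,W(p,g(p)))-uv for (c,uv),g in ob])
r=least_squares(f,[.63,.04,0,.2],loss="soft_l1");print(r.x);print(f(r.x).reshape(-1,2))
import cv2
for c in("side","top"):
    ctrl.grab_frame(c)
    for n in("soup_cup","dessert_cup_a","sanitizer","shaker"):
        for d in ctrl.cut_out(n,c):
            m=d["pixels"];v,u=np.nonzero(m)
            print(c,n,round(d["score"],2),u.mean(),v.mean(),np.load(f"pics/{c}0.npy")[m].mean(0), ray(c,(u.mean(),v.mean()),.06 if n=="soup_cup" else .03), len(u))
E
```

```text
[ 0.6272  0.0325 -0.0299  0.0832]
[[-1.4587 -0.0173]
 [ 0.2231 -0.7388]
 [-1.1716 -0.157 ]
 [-0.5495 -0.4817]
 [ 0.4731  0.2301]
 [-2.1603 -1.313 ]
 [ 0.9717 -7.7837]
 [ 0.2306 -0.3815]
 [ 0.6402  2.2133]
 [ 1.1338  3.768 ]]
side soup_cup 0.79 322.702479338843 174.23691460055096 [ 58.865  115.0937  46.7686] [ 0.3643 -0.2933  0.06  ] 363
side soup_cup 0.73 294.4329896907216 166.54982817869416 [152.134  165.7423 166.1478] [ 0.4687 -0.3279  0.06  ] 291
side soup_cup 0.58 266.8952095808383 165.9131736526946 [ 55.9192 113.7096  43.9401] [ 0.57   -0.3206  0.06  ] 334
side dessert_cup_a 0.87 292.6317689530686 311.8519855595668 [176.4368 190.2527 190.5632] [0.4349 0.2947 0.03  ] 277
side dessert_cup_a 0.57 226.3590909090909 333.6136363636364 [194.8773 210.5273 211.3864] [0.606  0.3838 0.03  ] 220
side shaker 0.7 176.12912087912088 185.35164835164835 [146.2555 146.25   135.8626] [ 0.8886 -0.2088  0.03  ] 364
top soup_cup 0.92 372.2656587473002 241.94600431965443 [165.3413 170.2117 168.0562] [ 0.4649 -0.3519  0.06  ] 463
top soup_cup 0.59 333.8802521008403 248.7058823529412 [ 63.8908  81.1828 
[... 242 characters left out ...]
3604 -0.3225  0.06  ] 479
top soup_cup 0.23 147.18828451882845 249.744769874477 [162.1088 167.9916 165.7448] [0.4318 0.2736 0.06  ] 239
top dessert_cup_a 0.69 146.6259541984733 249.43129770992365 [160.2137 165.7863 163.7176] [0.4331 0.2842 0.03  ] 262
top dessert_cup_a 0.59 119.33834586466165 190.4436090225564 [150.5639 157.6617 156.4887] [0.6019 0.376  0.03  ] 266
top sanitizer 0.67 304.55238095238093 156.72380952380954 [105.4786 108.7238 110.2857] [ 0.7145 -0.1656  0.03  ] 420
top sanitizer 0.63 232.5734331150608 180.7708138447147 [94.4808 89.9149 86.7596] [0.6373 0.0462 0.03  ] 1069
top shaker 0.63 235.6234718826406 99.04645476772616 [114.7995 109.0342 104.1491] [0.892  0.0454 0.03  ] 409
```

```bash
python3 - <<'E'
from h import *
from scipy.optimize import least_squares
T=lambda u,v:("top",(145+u/5.333,120+v/5.333)); S=lambda u,v:("side",(130+u/4.615,165+v/4.615))
tab=lambda p,r=.069,h=.004:[.040,.140-r*np.cos(p[4])+h*np.sin(p[4]),.219+r*np.sin(p[4])+h*np.cos(p[4])]
ob=[(T(50,255),lambda p:[0,.2,.197]),(T(742,293),lambda p:[0,-.13,.197]),(S(433,385),lambda p:[0,.2,.197]),(S(32,345),lambda p:[.24,.2,.197]),
(T(345,298),lambda p:bar(p[3],.05)),(T(580,317),lambda p:bar(p[3],-.05)),(S(532,75),lambda p:bar(p[3],-.05)),
(T(325,155),lambda p:tab(p)),(S(398,177),tab)]
f=lambda p:np.concatenate([proj(c,W(p,g(p)))-uv for (c,uv),g in ob])
r=least_squares(f,[.63,.04,0,.1,.1],loss="soft_l1");p=r.x;print(p);print(f(p).reshape(-1,2))
print("bar",W(p,bar(p[3])),"tab",W(p,tab(p)))
# overlay
import cv2
L=lambda *q:[W(p,a) for a in q]
def draw(c):
    im=np.load(f"pics/{c}0.npy").copy();K=4
    im=cv2.resize(im,None,fx=K,fy=K,interpolation=cv2.INTER_CUBIC)
    segs=[L([0,.2,.197],[0,-.13,.197]),L([0,-.13,.197],[.24,-.13,.197]),L([.24,.2,.197],[0,.2,.197]),L([.24,.2,.197],[.24,-.13,.197]),L([0,.2,.02],[0,.2,.197]),
     L(bar(p[3],.05),bar(p[3],-.05)),L(bar(p[3],.12,.135),bar(p[3],-.12,.135)),L(bar(p[3],-.12,0),bar(p[3],-.12,.135)),
     L([.015,.14,.219],[.065,.14,.219]),L(tab(p),tab(p,.055)),L([.015,.085,.219],[.065,.085,.219])]
    for a,b in segs:
        cv2.line(im,*[tuple(int(x*K+K/2) for x in proj(c,q)) for q in(a,b)],(0,0,255),1)
    return im
a=draw("top")[440:760,560:1180];b=draw("side")[640:1180,540:1060]
b=cv2.resize(b[:,:],(270,280))if 0 else b
o=np.zeros((600,800,3),np.uint8);a=cv2.resize(a,(400,206));o[:206,:400]=a
o[:540,400:]=cv2.resize(b,(400,415))[0:540] if 0 else np.pad(cv2.resize(b,(400,415)),((0,125),(0,0),(0,0)))
a=draw("top")[480:760,600:1180];o[:]=0;o[:290,:]=0
o[:193,:400]=cv2.resize(a,(400,193));o[:415,400:]=cv2.resize(b,(400,415))
cv2.imwrite("pics/ov.png",o)
E
```

```text
[ 0.627   0.0306 -0.0297  0.0861  0.2345]
[[-0.714   0.0627]
 [ 0.9722 -0.682 ]
 [-0.9906 -0.6629]
 [-0.2876 -0.9572]
 [ 1.2404  0.5061]
 [-1.3907 -1.0442]
 [ 0.5159 -0.7403]
 [-3.4557  1.2242]
 [ 0.8011  0.3368]]
bar [0.6054 0.0313 0.2308] tab [0.6692 0.1032 0.2389]
```

View pics/ov.png

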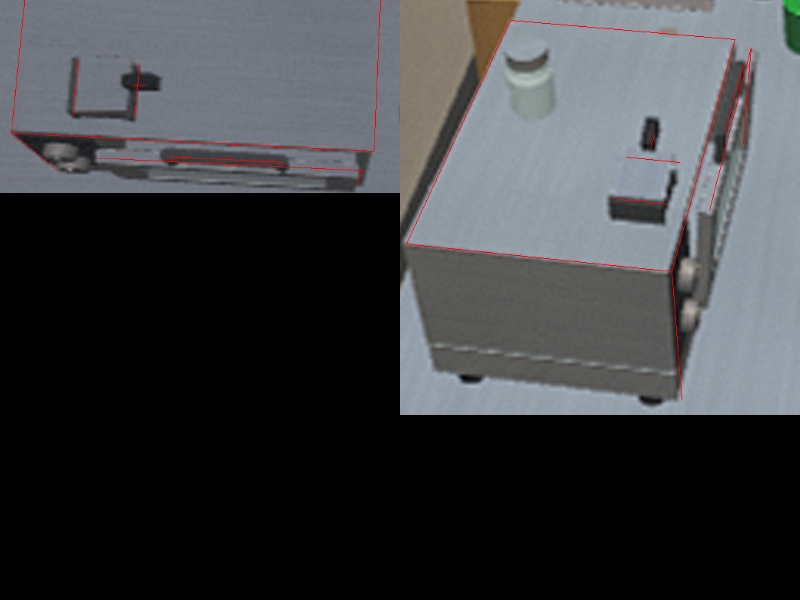

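The fit puts the warmer at about (0.627, 0.031), yaw -0.03, with the door about 0.09 rad ajar. The top crop shows only one loose white cup, at (728,105), so the cup to take is at (0.466, -0.345).

Plan:
1. Grip the bar with the tool tilted 45° and swing the door down.
2. Pick the cup from above and set it on the open door.
3. Regrasp it nearly level and put it in.
4. Swing the door shut, then lift the flap by its tab.

```bash
cat >> h.py <<'E'
from scipy.spatial.transform import Rotation as Ro, Slerp
P=np.array([.627,.0306,-.0297,.0861,.2345])
def R(az,pitch,roll=0):
    a,f=np.radians([az,pitch]);h=np.array([np.cos(a),np.sin(a),0]);u=np.array([0,0,1.])
    z=np.cos(f)*h-np.sin(f)*u;y=np.cross(u,h);x=np.cross(y,z)
    return Ro.from_matrix(np.c_[x,y,z])*Ro.from_euler("z",roll,degrees=True)
def plan(wps,step=.036):
    """wps: (tcp, Rotation, hand[, rows]); prints rows of rounded tool-frame increments"""
    o=ctrl.get_obs();p=np.array(o["ee_pos"]);q=Ro.from_quat(o["tcp_rot"],scalar_first=True)
    rows=[]
    for w in wps:
        t,r,h=np.array(w[0]),w[1],w[2]
        n=w[3] if len(w)>3 else int(np.ceil(max(np.linalg.norm(t-p)/step,(q.inv()*r).magnitude()/.115,1)))
        P0=p.copy();sl=Slerp([0,1],Ro.concatenate([q,r]))
        for i in range(1,n+1):
            d=q.inv().apply(P0+(t-P0)*i/n-p)/.04;e=(q.inv()*sl(i/n)).as_rotvec()/.12
            d,e=np.clip(np.round(d,2),-1,1),np.clip(np.round(e,2),-1,1)
            rows.append([*d,*e,h]);p=p+q.apply(d*.04);q=q*Ro.from_rotvec(e*.12)
    rows=[[float(v)+0 for v in x] for x in rows]
    for i in range(0,len(rows),10):print(str([[int(v) if v==int(v) else v for v in x] for x in rows[i:i+10]]).replace(" ",""))
    print("t",o["t"],"tcp",o["ee_pos"],"F",o["wrist_force"],"w",o["gripper_width"],"end",p)
E
python3 - <<'E'
from h import *
r=R(-1.7,45,90);z=r.apply([0,0,1]);b=W(P,bar(P[3]))
plan([((.40,.22,.33),R(-1.7,70,60),.5),(b-.07*z,r,.5)])
E
```

```text
[[-0.66,-0.51,-0.24,-0.15,-0.2,0.53,0.5],[-0.69,-0.46,-0.23,-0.16,-0.19,0.53,0.5],[-0.72,-0.41,-0.23,-0.15,-0.2,0.53,0.5],[-0.76,-0.36,-0.21,-0.15,-0.19,0.52,0.5],[-0.78,-0.31,-0.21,-0.15,-0.2,0.53,0.5],[-0.8,-0.26,-0.19,-0.16,-0.2,0.53,0.5],[-0.82,-0.2,-0.17,-0.15,-0.19,0.53,0.5],[-0.84,-0.14,-0.16,-0.15,-0.2,0.53,0.5],[-0.85,-0.09,-0.14,-0.15,-0.19,0.53,0.5],[-0.85,-0.03,-0.12,-0.16,-0.2,0.53,0.5]]
[[-0.86,0.02,-0.1,-0.15,-0.19,0.52,0.5],[-0.86,0.08,-0.08,-0.15,-0.2,0.53,0.5],[-0.8,0.09,0.36,-0.51,-0.14,0.61,0.5],[-0.79,0.13,0.39,-0.51,-0.13,0.62,0.5],[-0.78,0.16,0.4,-0.5,-0.14,0.61,0.5],[-0.75,0.19,0.43,-0.51,-0.13,0.62,0.5],[-0.73,0.22,0.45,-0.51,-0.14,0.61,0.5],[-0.71,0.24,0.48,-0.51,-0.14,0.61,0.5],[-0.68,0.27,0.51,-0.51,-0.13,0.62,0.5]]
t 1.6 tcp [0.1742 0.548  0.2146] F [ 0.1394 -0.4298 -0.4294] w 0.9979845557968022 end [0.5561 0.0327 0.2803]
```

Call:
jog_arm(moves=[[-0.66, -0.51, -0.24, -0.15, -0.2, 0.53, 0.5], [-0.69, -0.46, -0.23, -0.16, -0.19, 0.53, 0.5], [-0.72, -0.41, -0.23, -0.15, -0.2, 0.53, 0.5], [-0.76, -0.36, -0.21, -0.15, -0.19, 0.52, 0.5], [-0.78, -0.31, -0.21, -0.15, -0.2, 0.53, 0.5], [-0.8, -0.26, -0.19, -0.16, -0.2, 0.53, 0.5], [-0.82, -0.2, -0.17, -0.15, -0.19, 0.53, 0.5], [-0.84, -0.14, -0.16, -0.15, -0.2, 0.53, 0.5], [-0.85, -0.09, -0.14, -0.15, -0.19, 0.53, 0.5], [-0.85, -0.03, -0.12, -0.16, -0.2, 0.53, 0.5]], newtons=40)

```text
t: 2.6
ee_pos: [0.363, 0.2736, 0.3115]
tcp_rot: [0.128, 0.452, 0.88, 0.072]
wrist_force: [0.6, 0.7, 0.2]
gripper_width: 0.505
grasp_force: 0.0
```

Call:
jog_arm(moves=[[-0.86, 0.02, -0.1, -0.15, -0.19, 0.52, 0.5], [-0.86, 0.08, -0.08, -0.15, -0.2, 0.53, 0.5], [-0.8, 0.09, 0.36, -0.51, -0.14, 0.61, 0.5], [-0.79, 0.13, 0.39, -0.51, -0.13, 0.62, 0.5], [-0.78, 0.16, 0.4, -0.5, -0.14, 0.61, 0.5], [-0.75, 0.19, 0.43, -0.51, -0.13, 0.62, 0.5], [-0.73, 0.22, 0.45, -0.51, -0.14, 0.61, 0.5], [-0.71, 0.24, 0.48, -0.51, -0.14, 0.61, 0.5], [-0.68, 0.27, 0.51, -0.51, -0.13, 0.62, 0.5]])

```text
t: 3.5
ee_pos: [0.5567, 0.0311, 0.2807]
tcp_rot: [0.276, 0.664, 0.641, 0.268]
wrist_force: [0.9, 0.4, -0.2]
gripper_width: 0.498
grasp_force: 0.0
```

```bash
python3 - <<'E'
from h import *
import cv2
o=ctrl.get_obs();print(o["joint_positions"],o["ee_pos"],Ro.from_quat(o["tcp_rot"],scalar_first=True).as_matrix())
a=ctrl.grab_frame("side");b=ctrl.grab_frame("top")
im=np.zeros((480,800,3),np.uint8)
im[:480,:400]=cv2.resize(a[150:270,180:280],(400,480),interpolation=cv2.INTER_CUBIC)
im[:400,400:]=cv2.resize(b[120:220,180:280],(400,400),interpolation=cv2.INTER_CUBIC)
cv2.imwrite("pics/b1.png",im)
r=R(-1.7,45,90);z=r.apply([0,0,1]);bb=W(P,bar(P[3]))
plan([(bb+.014*z,r,.5,3),(bb+.014*z,r,0,4)])
E
```

```text
[-0.2548 -0.5427  2.2558  0.2563  0.6676 -0.3591] [0.5567 0.0311 0.2807] [[ 0.0335  0.7037  0.7097]
 [ 0.9994 -0.0247 -0.0227]
 [ 0.0016  0.71   -0.7042]]
[[0.02,0.02,0.68,-0.01,0.01,-0.01,0.5],[0.02,0.02,0.69,-0.01,0,-0.02,0.5],[0.03,0.02,0.68,0,0.01,-0.01,0.5],[0,0,0,0,0,0,0],[0,0,0,0,0,0,0],[0,0,0,0,0,0,0],[0,0,0,0,0,0,0]]
t 3.6 tcp [0.5556 0.0302 0.2772] F [-0.757  -1.4946  0.4278] w 0.5013715315786982 end [0.6152 0.0311 0.2208]
```

View pics/b1.png

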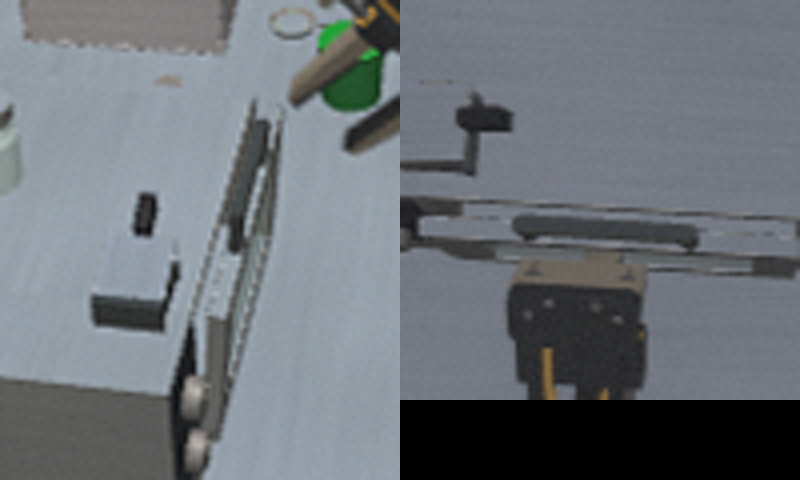

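Call:
jog_arm(moves=[[0.02, 0.02, 0.68, -0.01, 0.01, -0.01, 0.5], [0.02, 0.02, 0.69, -0.01, 0, -0.02, 0.5], [0.03, 0.02, 0.68, 0, 0.01, -0.01, 0.5], [0, 0, 0, 0, 0, 0, 0], [0, 0, 0, 0, 0, 0, 0], [0, 0, 0, 0, 0, 0, 0], [0, 0, 0, 0, 0, 0, 0]])

```text
t: 4.3
ee_pos: [0.6158, 0.0341, 0.2257]
tcp_rot: [0.276, 0.66, 0.645, 0.268]
wrist_force: [-3.0, -1.5, -4.3]
gripper_width: 0.176
grasp_force: 2.4
```

```bash
python3 - <<'E'
from h import *
r=R(-1.7,45,90);z=r.apply([0,0,1])
o=ctrl.get_obs();print(o["wrist_force"],o["gripper_width"],o["grasp_force"])
c=o["ee_pos"]-.014*z;h=W(P,[0,0,.062]);print("bar at",c,"rad",np.hypot(c[0]-h[0],c[2]-.062),W(P,bar(P[3])))
off=c-W(P,bar(P[3]));print(off)
n=14;A=np.linspace(P[3],1.6,n+1)[1:]
plan([(W(P,bar(a))+off*(1-a/1.7)+.014*z,r,0,1) for a in A])
E
```

```text
[-3.0131 -1.462  -4.2781] 0.17607054658289645 2.4452948570251465
bar at [0.6059 0.0344 0.2356] rad 0.17483945682302546 [0.6054 0.0312 0.2308]
[0.0005 0.0031 0.0048]
[[-0.01,-0.39,-0.25,0.04,-0.02,0.04,0],[0,-0.41,-0.22,0,0,0,0],[-0.01,-0.43,-0.17,0,0,0,0],[0,-0.45,-0.12,0,0,0,0],[-0.01,-0.46,-0.07,0,0,0,0],[0,-0.46,-0.03,0,0,0,0],[0,-0.47,0.03,0,0,0,0],[-0.01,-0.46,0.08,0,0,0,0],[0,-0.45,0.12,0,0,0,0],[-0.01,-0.43,0.17,0,0,0,0]]
[[0,-0.41,0.22,0,0,0,0],[-0.01,-0.39,0.26,0,0,0,0],[0,-0.36,0.29,0,0,0,0],[-0.01,-0.33,0.34,0,0,0,0]]
t 4.3 tcp [0.6158 0.0341 0.2257] F [-3.0131 -1.462  -4.2781] w 0.17607054658289645 end [0.4672 0.0355 0.0404]
```

Call:
jog_arm(moves=[[0, 0, 0, 0, 0, 0, 0], [0, 0, 0, 0, 0, 0, 0], [0, 0, 0, 0, 0, 0, 0]])

```text
t: 4.6
ee_pos: [0.6157, 0.034, 0.2242]
tcp_rot: [0.275, 0.661, 0.645, 0.268]
wrist_force: [-4.6, 0.1, 1.0]
gripper_width: 0.117
grasp_force: 40.0
```

Call:
jog_arm(moves=[[0, -0.38, -0.27, 0, 0, 0, 0], [0, -0.41, -0.22, 0, 0, 0, 0], [0, -0.43, -0.17, 0, 0, 0, 0], [0, -0.45, -0.12, 0, 0, 0, 0], [0, -0.46, -0.07, 0, 0, 0, 0], [0, -0.46, -0.03, 0, 0, 0, 0], [0, -0.47, 0.03, 0, 0, 0, 0], [0, -0.46, 0.08, 0, 0, 0, 0]])

```text
t: 5.4
ee_pos: [0.4979, 0.0374, 0.1524]
tcp_rot: [0.279, 0.658, 0.644, 0.271]
wrist_force: [-35.6, 7.8, 31.0]
gripper_width: 0.118
grasp_force: 40.0
```

```bash
python3 - <<'E'
from h import *
r=R(-1.7,45,90);z=r.apply([0,0,1]);o=ctrl.get_obs()
c=o["ee_pos"]-.012*z;d=[c[0]-.627,c[2]-.062];print(c,np.hypot(*d),np.arctan2(-d[0],d[1]),o["wrist_force"],o["moment"],o["gripper_width"])
E
```

```text
[0.4894 0.0377 0.1609] 0.16945505071631214 0.947838134890102 [-35.5534   7.7738  30.9618] [0.9265 1.0599 0.8451] 0.11819389785285164
```

Call:
jog_arm(moves=[[0.06, -0.38, 0.04, 0, 0, 0, 0], [0, -0.38, 0.12, 0, 0, 0, 0], [0, -0.41, 0.22, 0, 0, 0, 0], [0, -0.39, 0.26, 0, 0, 0, 0], [0, -0.36, 0.29, 0, 0, 0, 0], [0, -0.25, 0.25, 0, 0, 0, 0], [0, 0, 0, 0, 0, 0, 0], [0, 0, 0, 0, 0, 0, 0]])

```text
t: 6.2
ee_pos: [0.4669, 0.0391, 0.0521]
tcp_rot: [0.275, 0.661, 0.645, 0.267]
wrist_force: [-3.4, -4.7, -4.4]
gripper_width: 0.12
grasp_force: 40.0
```

```bash
python3 - <<'E'
from h import *
r=R(-1.7,45,90);z=r.apply([0,0,1]);o=ctrl.get_obs()
c=o["ee_pos"]-.012*z;d=[c[0]-.627,c[2]-.062];print(c,np.hypot(*d),np.arctan2(-d[0],d[1]),o["wrist_force"],o["moment"],o["gripper_width"])
E
```

```text
[0.4584 0.0394 0.0606] 0.1685836029009408 1.5792434515187432 [-3.3545 -4.749  -4.4046] [-0.6139  1.3414 -0.7473] 0.1195789713215648
```

Call:
jog_arm(moves=[[0, -0.12, 0.12, 0, 0, 0, 0], [0, -0.12, 0.12, 0, 0, 0, 0], [0, 0, 0, 0, 0, 0, 0]])

```text
t: 6.5
ee_pos: [0.4706, 0.0392, 0.0427]
tcp_rot: [0.278, 0.66, 0.644, 0.27]
wrist_force: [-6.6, -0.6, 12.8]
gripper_width: 0.117
grasp_force: 40.0
```

```bash
python3 - <<'E'
from h import *
r=R(-1.7,45,90);z=r.apply([0,0,1]);o=ctrl.get_obs()
c=o["ee_pos"]-.012*z;d=[c[0]-.627,c[2]-.062];print(c,np.hypot(*d),np.arctan2(-d[0],d[1]),o["wrist_force"],o["gripper_width"])
u=R(-37,90);cup=np.array([.466,-.347])
p=o["ee_pos"]
plan([(p,r,.5,3),(p-.05*z,r,.5),(p-.1*z+[0,-.03,.06],r,.5),((.43,-.2,.26),R(-25,75,30),1),([*cup,.16],u,1)])
E
```

```text
[0.4621 0.0394 0.0512] 0.1652574453372564 1.6364631589590686 [-6.6368 -0.6128 12.8336] 0.11714750998249582
[[0,0,0,0.03,-0.01,0.01,0.5],[0,0,0,0.03,0,0.02,0.5],[0,0,0,0.03,-0.01,0.01,0.5],[0,0,-0.62,0,0,0,0.5],[0,0,-0.63,0,0,0,0.5],[-0.25,0.36,-0.77,0,0,0,0.5],[-0.25,0.36,-0.76,0,0,0,0.5],[-0.25,0.35,-0.77,0,0,0,0.5],[-0.66,0.27,-0.11,0.58,0.08,-0.69,1],[-0.67,0.21,-0.13,0.58,0.09,-0.69,1]]
[[-0.69,0.14,-0.16,0.58,0.08,-0.69,1],[-0.7,0.08,-0.17,0.58,0.09,-0.7,1],[-0.7,0,-0.17,0.58,0.08,-0.69,1],[-0.69,-0.07,-0.19,0.58,0.09,-0.69,1],[-0.68,-0.14,-0.18,0.58,0.08,-0.69,1],[-0.67,-0.2,-0.18,0.58,0.09,-0.69,1],[-0.48,-0.29,0.51,0.13,0.34,-0.43,1],[-0.49,-0.31,0.48,0.13,0.34,-0.44,1],[-0.49,-0.32,0.48,0.13,0.34,-0.43,1],[-0.49,-0.34,0.46,0.14,0.34,-0.44,1]]
[[-0.5,-0.37,0.45,0.13,0.34,-0.43,1],[-0.49,-0.37,0.43,0.13,0.34,-0.43,1]]
t 6.5 tcp [0.4706 0.0392 0.0427] F [-6.6368 -0.6128 12.8336] w 0.11714750998249582 end [ 0.4662 -0.3469  0.1599]
```

Call:
jog_arm(moves=[[0, 0, 0, 0.03, 0, 0.01, 0.5], [0, 0, 0, 0.03, 0, 0.02, 0.5], [0, 0, 0, 0, 0, 0, 0.5], [0, 0, -0.62, 0, 0, 0, 0.5], [0, 0, -0.63, 0, 0, 0, 0.5], [-0.25, 0.36, -0.77, 0, 0, 0, 0.5], [-0.25, 0.36, -0.76, 0, 0, 0, 0.5], [-0.25, 0.35, -0.77, 0, 0, 0, 0.5], [-0.66, 0.27, -0.11, 0.58, 0.08, -0.69, 1], [-0.67, 0.21, -0.13, 0.58, 0.09, -0.69, 1]])

```text
t: 7.5
ee_pos: [0.4591, -0.0305, 0.1746]
tcp_rot: [0.238, 0.617, 0.722, 0.206]
wrist_force: [0.3, 0.5, -0.2]
gripper_width: 0.652
grasp_force: 0.0
```

Call:
jog_arm(moves=[[-0.69, 0.14, -0.16, 0.58, 0.08, -0.69, 1], [-0.7, 0.08, -0.17, 0.58, 0.09, -0.7, 1], [-0.7, 0, -0.17, 0.58, 0.08, -0.69, 1], [-0.69, -0.07, -0.19, 0.58, 0.09, -0.69, 1], [-0.68, -0.14, -0.18, 0.58, 0.08, -0.69, 1], [-0.67, -0.2, -0.18, 0.58, 0.09, -0.69, 1], [-0.48, -0.29, 0.51, 0.13, 0.34, -0.43, 1], [-0.49, -0.31, 0.48, 0.13, 0.34, -0.44, 1], [-0.49, -0.32, 0.48, 0.13, 0.34, -0.43, 1], [-0.49, -0.34, 0.46, 0.14, 0.34, -0.44, 1]])

```text
t: 8.5
ee_pos: [0.5091, -0.2859, 0.165]
tcp_rot: [0.036, 0.358, 0.933, 0.004]
wrist_force: [0.6, 1.8, 0.3]
gripper_width: 0.997
grasp_force: 0.0
```

```bash
python3 - <<'E'
from h import *
import cv2
u=R(-37,90);cup=np.array([.466,-.347])
o=ctrl.get_obs();print(o["joint_positions"])
k=np.load("pics/top0.npy")[215:268,345:400]
# cup centre: top mask lid outline in first pictures, lid at z .066
for c,w in(("top",(slice(215,268),slice(345,400))),("side",(slice(145,185),slice(275,315)))):
    im=np.load(f"pics/{c}0.npy");m=np.zeros(im.shape[:2],np.uint8)
    hsv=cv2.cvtColor(im,cv2.COLOR_BGR2HSV);g=((hsv[...,1]<60)&(hsv[...,2]>(150 if c=="top" else 190))).astype(np.uint8);m[w]=g[w]
    n,l,s,ce=cv2.connectedComponentsWithStats(m);i=1+s[1:,4].argmax();print(c,s[i],ce[i],ray(c,ce[i],.066))
a=ctrl.grab_frame("side");cv2.imwrite("pics/s2.png",cv2.resize(a[110:310,120:360],(720,600),interpolation=cv2.INTER_CUBIC))
plan([([*cup,.16],u,1)])
E
```

```text
[-0.7373  0.1666  1.69    0.0356  1.2215 -1.5859]
top [363 231  23  23 391] [373.8696 241.7826] [ 0.4652 -0.3547  0.066 ]
side [287 157  18  10 135] [295.5259 161.5185] [ 0.4663 -0.3511  0.066 ]
[[-0.06,-0.6,-0.01,0.08,0.17,-0.24,1],[-0.05,-0.6,-0.01,0.08,0.16,-0.25,1],[-0.03,-0.6,0,0.08,0.17,-0.24,1]]
t 8.55 tcp [ 0.5085 -0.2884  0.1606] F [-2.6008 -1.5595 -1.0571] w 0.9961519829073827 end [ 0.4661 -0.3469  0.1601]
```

View pics/s2.png

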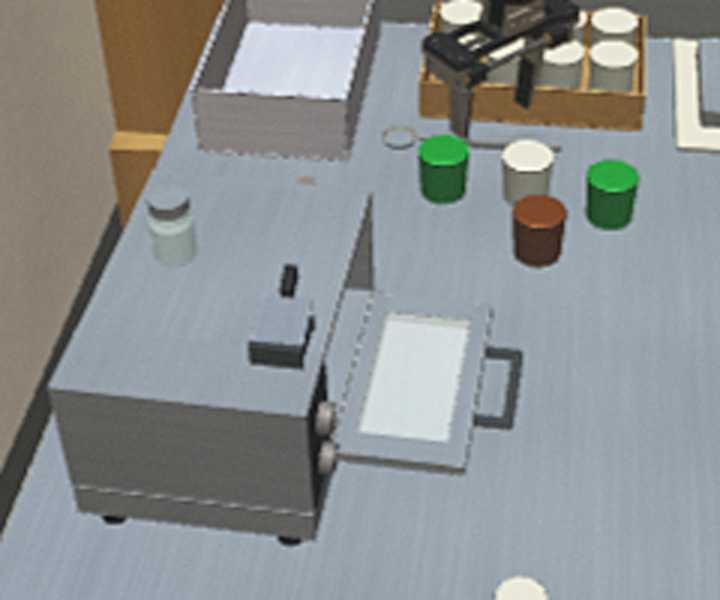

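The picture shows the door lying level, with the bar at (505,385), and the white cup free at (525,170). From both views the lid centre is at (0.466, -0.353). I descend on that.

```bash
python3 - <<'E'
from h import *
u=R(-37,90);cup=np.array([.4657,-.353])
plan([([*cup,.14],u,1,3),([*cup,.03],u,1,5),([*cup,.03],u,0,4)])
E
```

```text
[[-0.09,-0.64,0.16,0.08,0.17,-0.24,1],[-0.07,-0.65,0.16,0.08,0.16,-0.25,1],[-0.05,-0.64,0.16,0.08,0.17,-0.24,1],[0,0,0.55,0,0,0,1],[0,0,0.55,0,0,0,1],[0,0,0.55,0,0,0,1],[0,0,0.55,0,0,0,1],[0,0,0.55,0,0,0,1],[0,0,0,0,0,0,0],[0,0,0,0,0,0,0]]
[[0,0,0,0,0,0,0],[0,0,0,0,0,0,0]]
t 8.55 tcp [ 0.5085 -0.2884  0.1606] F [-2.6008 -1.5595 -1.0571] w 0.9961519829073827 end [ 0.4658 -0.3529  0.0302]
```

Call:
jog_arm(moves=[[-0.09, -0.64, 0.16, 0.08, 0.17, -0.24, 1], [-0.07, -0.65, 0.16, 0.08, 0.16, -0.25, 1], [-0.05, -0.64, 0.16, 0.08, 0.17, -0.24, 1], [0, 0, 0, 0, 0, 0, 1], [0, 0, 0, 0, 0, 0, 1]])

```text
t: 9.05
ee_pos: [0.4665, -0.3487, 0.1446]
tcp_rot: [0.004, 0.319, 0.948, 0.001]
wrist_force: [0.9, 0.1, -0.1]
gripper_width: 0.997
grasp_force: 0.0
```

```bash
python3 - <<'E'
from h import *
u=R(-37,90);cup=np.array([.4657,-.353])
plan([([*cup,.09],u,1,2),([*cup,.03],u,1,3)])
E
```

```text
[[-0.02,-0.05,0.68,0.01,0.03,-0.01,1],[-0.02,-0.05,0.69,0.02,0.02,-0.01,1],[0,0,0.5,0,0,0,1],[0,0,0.5,0,0,0,1],[0,0,0.5,0,0,0,1]]
t 9.05 tcp [ 0.4665 -0.3487  0.1446] F [ 0.9142  0.1395 -0.0825] w 0.9971947865068959 end [ 0.4656 -0.3529  0.0298]
```

Call:
jog_arm(moves=[[-0.02, -0.05, 0.68, 0.01, 0.03, -0.01, 1], [-0.02, -0.05, 0.69, 0.02, 0.02, -0.01, 1], [0, 0, 0.5, 0, 0, 0, 1], [0, 0, 0.5, 0, 0, 0, 1], [0, 0, 0.5, 0, 0, 0, 1], [0, 0, 0, 0, 0, 0, 0], [0, 0, 0, 0, 0, 0, 0], [0, 0, 0, 0, 0, 0, 0], [0, 0, 0, 0, 0, 0, 0]], newtons=20)

```text
t: 9.95
ee_pos: [0.4666, -0.3536, 0.0311]
tcp_rot: [0.001, 0.316, 0.949, -0.001]
wrist_force: [0.0, 1.1, 4.9]
gripper_width: 0.683
grasp_force: 20.1
```

```bash
python3 - <<'E'
from h import *
o=ctrl.get_obs();p=o["ee_pos"];print(o["gripper_width"],o["grasp_force"],o["wrist_force"])
u=R(-37,90);w=R(-1.7,90);D=W(P,[-.068,0,0])[:2]
print(D)
plan([(p+[0,0,.1],u,0),((.46,-.2,.2),R(-15,90),0),([*D,.15],w,0),([*D,p[2]+.062+.008],w,0)])
E
```

```text
0.6832638553490231 20.069130188785493 [0.0082 1.0546 4.8763]
[0.559  0.0326]
[[0,0,-0.83,0,0.01,0.01,0],[0,0,-0.84,0,0.01,0,0],[0,0,-0.83,0,0,0.01,0],[0.49,0.59,-0.35,0,0,-0.64,0],[0.44,0.63,-0.34,0,0,-0.64,0],[0.39,0.66,-0.35,0,0,-0.64,0],[0.34,0.69,-0.34,0,0,-0.64,0],[0.28,0.71,-0.35,0,0,-0.64,0],[-0.11,0.78,0.16,0,0,-0.24,0],[-0.13,0.78,0.15,0,0,-0.24,0]]
[[-0.16,0.78,0.16,0,0,-0.25,0],[-0.18,0.77,0.16,0,0,-0.24,0],[-0.2,0.76,0.15,0,0,-0.24,0],[-0.22,0.76,0.16,0,0,-0.24,0],[-0.24,0.75,0.15,0,0,-0.24,0],[-0.27,0.75,0.16,-0.01,0,-0.25,0],[0,0,0.61,0,0,0,0],[0,0,0.61,0,0,0,0]]
t 9.95 tcp [ 0.4666 -0.3536  0.0311] F [0.0082 1.0546 4.8763] w 0.6832638553490231 end [0.5591 0.0327 0.1012]
```

Call:
jog_arm(moves=[[0, 0, -0.5, 0, 0.01, 0.01, 0], [0, 0, -1, 0, 0.01, 0, 0], [0, 0, -1, 0, 0, 0.01, 0], [0.49, 0.59, -0.35, 0, 0, -0.64, 0], [0.44, 0.63, -0.34, 0, 0, -0.64, 0], [0.39, 0.66, -0.35, 0, 0, -0.64, 0], [0.34, 0.69, -0.34, 0, 0, -0.64, 0], [0.28, 0.71, -0.35, 0, 0, -0.64, 0], [-0.11, 0.78, 0.16, 0, 0, -0.24, 0], [-0.13, 0.78, 0.15, 0, 0, -0.24, 0]])

```text
t: 10.95
ee_pos: [0.4847, -0.1406, 0.1877]
tcp_rot: [0.0, 0.102, 0.995, 0.0]
wrist_force: [-0.2, -0.7, -1.8]
gripper_width: 0.681
grasp_force: 20.0
```

Call:
jog_arm(moves=[[-0.16, 0.78, 0.16, 0, 0, -0.25, 0], [-0.18, 0.77, 0.16, 0, 0, -0.24, 0], [-0.2, 0.76, 0.15, 0, 0, -0.24, 0], [-0.22, 0.76, 0.16, 0, 0, -0.24, 0], [-0.24, 0.75, 0.15, 0, 0, -0.24, 0], [-0.27, 0.75, 0.16, 0, 0, -0.25, 0], [0, 0, 0, 0, 0, 0, 0], [0, 0, 0, 0, 0, 0, 0]])

```text
t: 11.75
ee_pos: [0.5583, 0.0337, 0.1491]
tcp_rot: [-0.001, 0.014, 1.0, 0.001]
wrist_force: [-0.8, -0.3, -2.3]
gripper_width: 0.683
grasp_force: 20.0
```

```bash
python3 - <<'E'
from h import *
o=ctrl.get_obs();print(o["gripper_width"],o["grasp_force"],o["wrist_force"])
w=R(-1.7,90);D=W(P,[-.068,0,0])[:2]
plan([([*D,.102],w,0,3),([*D,.096],w,0,2)])
E
```

```text
0.683064651695825 19.99968036543578 [-0.8054 -0.2576 -2.323 ]
[[-0.01,-0.01,0.39,0,-0.01,0,0],[0,-0.01,0.39,0.01,0,0.01,0],[-0.01,-0.01,0.4,0,-0.01,0,0],[0,0,0.07,0,0,0,0],[0,0,0.08,0,0,0,0]]
t 11.75 tcp [0.5583 0.0337 0.1491] F [-0.8054 -0.2576 -2.323 ] w 0.683064651695825 end [0.559  0.0325 0.0959]
```

Call:
jog_arm(moves=[[-0.01, -0.01, 0.39, 0, 0, 0, 0], [0, -0.01, 0.39, 0, 0, 0, 0], [-0.01, -0.01, 0.4, 0, 0, 0, 0], [0, 0, 0.1, 0, 0, 0, 0], [0, 0, 0.1, 0, 0, 0, 0], [0, 0, 0, 0, 0, 0, 0]])

```text
t: 12.35
ee_pos: [0.5593, 0.0317, 0.0942]
tcp_rot: [-0.001, 0.015, 1.0, 0.001]
wrist_force: [0.0, 0.2, -1.9]
gripper_width: 0.68
grasp_force: 20.0
```

Call:
jog_arm(moves=[[0, 0, 0.05, 0, 0, 0, 0], [0, 0, 0, 0, 0, 0, 0]])

```text
t: 12.55
ee_pos: [0.56, 0.0319, 0.0931]
tcp_rot: [0.0, 0.015, 1.0, 0.001]
wrist_force: [-2.3, -0.6, 1.5]
gripper_width: 0.682
grasp_force: 20.0
```

Call:
jog_arm(moves=[[0, 0, 0.04, 0, 0, 0, 0], [0, 0, 0, 0, 0, 0, 0]])

```text
t: 12.75
ee_pos: [0.5604, 0.0319, 0.0931]
tcp_rot: [0.0, 0.015, 1.0, 0.001]
wrist_force: [-5.8, -0.2, 12.9]
gripper_width: 0.68
grasp_force: 20.0
```

```bash
python3 - <<'E'
from h import *
o=ctrl.get_obs();p=o["ee_pos"];w=R(-1.7,90);s=R(-1.7,20)
g=np.array([.560,.032,.104])+.0187*s.apply([0,0,1])
print(g)
plan([(p,w,1,3),(p+[0,0,.105],w,1,4),(g+[0,0,.105],s,1)])
E
```

```text
[0.5776 0.0315 0.0976]
[[0,0,0,0,0,0,1],[0,0,0,0.01,0,0,1],[0,0,0,0,0,0.01,1],[0,0,-0.66,0,0,0,1],[0,0,-0.65,0,0,0,1],[0,0,-0.66,0,0,0,1],[0,0,-0.65,0,0,0,1],[-0.04,0,-0.01,0,-0.93,0,1],[-0.04,0,-0.01,0,-0.92,0,1],[-0.04,0,0,0,-0.93,0,1]]
[[-0.04,0,0,0,-0.92,0,1],[-0.04,0,0.01,0,-0.93,0,1],[-0.04,0,0.01,0,-0.92,0,1],[-0.04,0,0.02,0,-0.93,0,1],[-0.03,0,0.02,0,-0.92,0,1],[-0.03,0,0.02,0,-0.93,0,1],[-0.03,0,0.03,0,-0.92,0,1],[-0.03,0,0.03,-0.01,-0.93,0,1]]
t 12.75 tcp [0.5604 0.0319 0.0931] F [-5.811 -0.178 12.893] w 0.6797177179185047 end [0.5775 0.0314 0.2026]
```

Call:
jog_arm(moves=[[0, 0, -0.05, 0, 0, 0, 1], [0, 0, 0, 0, 0, 0, 1], [0, 0, 0, 0, 0, 0, 1], [0, 0, -0.66, 0, 0, 0, 1], [0, 0, -0.65, 0, 0, 0, 1], [0, 0, -0.66, 0, 0, 0, 1], [0, 0, -0.65, 0, 0, 0, 1], [-0.04, 0, -0.01, 0, -0.93, 0, 1], [-0.04, 0, -0.01, 0, -0.92, 0, 1], [-0.04, 0, 0, 0, -0.93, 0, 1]])

```text
t: 13.75
ee_pos: [0.5647, 0.0318, 0.1992]
tcp_rot: [0.168, 0.015, 0.986, -0.002]
wrist_force: [0.7, -1.0, -0.3]
gripper_width: 0.998
grasp_force: 0.0
```

Call:
jog_arm(moves=[[-0.04, 0, 0, 0, -0.92, 0, 1], [-0.04, 0, 0.01, 0, -0.93, 0, 1], [-0.04, 0, 0.01, 0, -0.92, 0, 1], [-0.04, 0, 0.02, 0, -0.93, 0, 1], [-0.03, 0, 0.02, 0, -0.92, 0, 1], [-0.03, 0, 0.02, 0, -0.93, 0, 1], [-0.03, 0, 0.03, 0, -0.92, 0, 1], [-0.03, 0, 0.03, 0, -0.93, 0, 1], [0, 0, 0, 0, 0, 0, 1], [0, 0, 0, 0, 0, 0, 1]])

```text
t: 14.75
ee_pos: [0.571, 0.0423, 0.2136]
tcp_rot: [0.501, 0.008, 0.865, 0.005]
wrist_force: [0.7, -0.2, 0.3]
gripper_width: 1.002
grasp_force: 0.0
```

```bash
python3 - <<'E'
from h import *
o=ctrl.get_obs();p=o["ee_pos"];s=R(-1.7,20);q=Ro.from_quat(o["tcp_rot"],scalar_first=True)
print(o["joint_positions"],q.as_matrix())
import cv2
for c in("top","side"):
    ctrl.grab_frame(c)
    for d in ctrl.spot_in("soup_cup",c):print(c,d["score"],np.round(d["xyz"],3))
g=np.array([.560,.032,.104])+.0187*s.apply([0,0,1])
plan([(g+[0,0,.05],s,1,3),(g,s,1,3)])
E
```

```text
[-0.276  -0.4837  2.4978  1.2042  0.2569 -2.8856] [[-0.497   0.0082  0.8677]
 [ 0.0179  0.9998  0.0008]
 [-0.8676  0.0159 -0.4971]]
top 0.97 [0.556 0.03  0.13 ]
top 0.88 [ 0.568 -0.35   0.061]
top 0.76 [ 0.444 -0.246  0.065]
top 0.73 [ 0.36  -0.324  0.069]
side 0.77 [0.558 0.051 0.12 ]
side 0.63 [ 0.574 -0.333  0.055]
side 0.47 [ 0.434 -0.222  0.014]
[[0.46,-0.1,0.32,0.07,-0.47,-0.01,1],[0.47,-0.09,0.29,0.08,-0.48,-0.02,1],[0.49,-0.09,0.27,0.07,-0.47,-0.01,1],[0.39,0,0.14,0,0,0,1],[0.39,0,0.14,0,0,0,1],[0.39,0,0.15,0,0,0,1]]
t 14.95 tcp [0.5716 0.0422 0.2142] F [-0.0637  0.5298 -0.2735] w 0.9959762369453041 end [0.5777 0.0316 0.0977]
```

Call:
jog_arm(moves=[[0, 0, -0.1, 0, 0, 1, 1], [0, 0, 0, 0, 0, 1, 1], [0, 0, 0, 0, 0, 1, 1]])

```text
t: 15.25
ee_pos: [0.5679, 0.0423, 0.216]
tcp_rot: [0.493, 0.164, 0.849, 0.096]
wrist_force: [0.5, 0.4, 0.1]
gripper_width: 0.999
grasp_force: 0.0
```

```bash
python3 - <<'E'
from h import *
o=ctrl.get_obs();print(o["joint_positions"],o["ee_pos"],Ro.from_quat(o["tcp_rot"],scalar_first=True).as_matrix())
E
```

```text
[-0.2795 -0.5045  2.5054  1.1655  0.2647 -2.4823] [0.5679 0.0423 0.216 ] [[-0.4606  0.1845  0.8682]
 [ 0.3733  0.9277  0.0009]
 [-0.8053  0.3245 -0.4962]]
```

```bash
python3 - <<'E'
from h import *
p=(.575,.035,.218)
plan([(p,R(-1.7,30,100),1),(p,R(-1.7,28,180),1)])
E
```

```text
[[-0.02,-0.01,0.01,0.01,-0.02,0.96,1],[-0.01,-0.01,0.01,0.02,-0.01,0.95,1],[-0.02,0,0.01,0.01,-0.02,0.96,1],[-0.02,-0.01,0.01,0.01,-0.01,0.96,1],[-0.02,0,0.01,0.01,-0.02,0.95,1],[-0.02,0,0.02,0.02,-0.02,0.96,1],[-0.01,0,0.01,0.01,-0.01,0.96,1],[-0.02,0.01,0.01,0.01,-0.02,0.95,1],[-0.02,0,0.01,0.01,-0.01,0.96,1],[-0.02,0.01,0.01,0.02,-0.02,0.96,1]]
[[-0.01,0.01,0.01,0.01,-0.01,0.95,1],[-0.02,0.01,0.01,0.01,-0.02,0.96,1],[0,0,0,-0.02,0.02,0.89,1],[0,0,0,-0.01,0.02,0.9,1],[0,0,0,-0.02,0.02,0.89,1],[0,0,0,-0.01,0.01,0.9,1],[0,0,0,-0.02,0.02,0.89,1],[0,0,0,-0.01,0.02,0.9,1],[0,0,0,-0.02,0.02,0.89,1],[0,0,0,-0.02,0.02,0.9,1]]
[[0,0,0,-0.01,0.02,0.89,1],[0,0,0,-0.02,0.01,0.9,1],[0,0,0,-0.01,0.02,0.89,1],[0,0,0,-0.02,0.02,0.9,1],[0,0,0,-0.01,0.02,0.89,1]]
t 15.25 tcp [0.5679 0.0423 0.216 ] F [0.4694 0.355  0.0663] w 0.9994054467690049 end [0.5748 0.0348 0.2179]
```

Call:
jog_arm(moves=[[-0.02, -0.01, 0.01, 0.01, -0.02, 0.96, 1], [-0.01, -0.01, 0.01, 0.02, -0.01, 0.95, 1], [-0.02, 0, 0.01, 0.01, -0.02, 0.96, 1], [-0.02, -0.01, 0.01, 0.01, -0.01, 0.96, 1], [-0.02, 0, 0.01, 0.01, -0.02, 0.95, 1], [-0.02, 0, 0.02, 0.02, -0.02, 0.96, 1], [-0.01, 0, 0.01, 0.01, -0.01, 0.96, 1], [-0.02, 0.01, 0.01, 0.01, -0.02, 0.95, 1], [-0.02, 0, 0.01, 0.01, -0.01, 0.96, 1], [-0.02, 0.01, 0.01, 0.02, -0.02, 0.96, 1]])

```text
t: 16.25
ee_pos: [0.5738, 0.0361, 0.2175]
tcp_rot: [0.368, 0.604, 0.62, 0.34]
wrist_force: [0.3, 0.1, 0.5]
gripper_width: 1.004
grasp_force: 0.0
```

Call:
jog_arm(moves=[[-0.01, 0.01, 0.01, 0.01, -0.01, 0.95, 1], [-0.02, 0.01, 0.01, 0.01, -0.02, 0.96, 1], [0, 0, 0, -0.02, 0.02, 0.89, 1], [0, 0, 0, -0.01, 0.02, 0.9, 1], [0, 0, 0, -0.02, 0.02, 0.89, 1], [0, 0, 0, -0.01, 0.01, 0.9, 1], [0, 0, 0, -0.02, 0.02, 0.89, 1], [0, 0, 0, -0.01, 0.02, 0.9, 1], [0, 0, 0, -0.02, 0.02, 0.89, 1], [0, 0, 0, -0.02, 0.02, 0.9, 1]])

```text
t: 17.25
ee_pos: [0.5749, 0.0348, 0.2179]
tcp_rot: [0.14, 0.832, 0.217, 0.49]
wrist_force: [1.1, -0.2, 0.2]
gripper_width: 0.999
grasp_force: 0.0
```

Call:
jog_arm(moves=[[0, 0, 0, -0.01, 0.02, 0.89, 1], [0, 0, 0, -0.02, 0.01, 0.9, 1], [0, 0, 0, -0.01, 0.02, 0.89, 1], [0, 0, 0, -0.02, 0.02, 0.9, 1], [0, 0, 0, -0.01, 0.02, 0.89, 1], [0, 0, 0, 0, 0, 0, 1]])

```text
t: 17.85
ee_pos: [0.5748, 0.0349, 0.2177]
tcp_rot: [0.009, 0.857, -0.011, 0.515]
wrist_force: [0.9, 0.0, 0.4]
gripper_width: 1.001
grasp_force: 0.0
```

```bash
python3 - <<'E'
from h import *
o=ctrl.get_obs();print(o["joint_positions"],Ro.from_quat(o["tcp_rot"],scalar_first=True).as_matrix()[:,2])
s=R(-1.7,24,180)
g=np.array([.560,.032,.104])+.0187*s.apply([0,0,1])
plan([(g+[0,0,.07],s,1,3),(g,s,1,3)])
E
```

```text
[-0.273  -0.4753  2.5034  1.3721  0.2194  0.0826] [ 0.8826 -0.0256 -0.4695]
[[-0.37,0.03,0.22,0,0.19,0.01,1],[-0.37,0.02,0.21,0,0.2,0.02,1],[-0.38,0.03,0.2,-0.01,0.19,0.01,1],[-0.53,0,0.24,0,0,0,1],[-0.54,0,0.23,0,0,0,1],[-0.53,0,0.24,0,0,0,1]]
t 17.85 tcp [0.5748 0.0349 0.2177] F [0.8511 0.0255 0.4111] w 1.0005081507308424 end [0.577  0.0315 0.0964]
```

```bash
python3 - <<'E'
from h import *
s=R(3,26,180)
g=np.array([.560,.032,.105])+.0187*s.apply([0,0,1])
plan([(g+[0,0,.07],s,1,3),(g,s,1,3)])
E
```

```text
[[-0.37,0.01,0.21,0.2,0.1,-0.09,1],[-0.37,0.02,0.21,0.2,0.09,-0.09,1],[-0.37,0.02,0.21,0.2,0.1,-0.09,1],[-0.52,0,0.26,0,0,0,1],[-0.53,0,0.25,0,0,0,1],[-0.52,0,0.26,0,0,0,1]]
t 17.85 tcp [0.5748 0.0349 0.2177] F [0.8511 0.0255 0.4111] w 1.0005081507308424 end [0.5769 0.0328 0.0968]
```

Call:
jog_arm(moves=[[-0.37, 0.01, 0.21, 0.2, 0.1, -0.09, 1], [-0.37, 0.02, 0.21, 0.2, 0.09, -0.09, 1], [-0.37, 0.02, 0.21, 0.2, 0.1, -0.09, 1], [0, 0, 0, 0, 0, 0, 1]])

```text
t: 18.25
ee_pos: [0.5745, 0.0338, 0.1697]
tcp_rot: [-0.012, 0.852, 0.018, 0.523]
wrist_force: [-0.1, 0.7, -0.1]
gripper_width: 1.003
grasp_force: 0.0
```

```bash
python3 - <<'E'
from h import *
o=ctrl.get_obs();print(o["joint_positions"],Ro.from_quat(o["tcp_rot"],scalar_first=True).as_matrix()[:,1:])
s=R(3,26,180)
g=np.array([.560,.032,.105])+.0187*s.apply([0,0,1])
plan([(g,s,1,4)])
E
```

```text
[-0.3553 -0.3349  2.5427  1.9187  0.3777 -0.5582] [[ 0.0428  0.8913]
 [-0.9991  0.039 ]
 [-0.0018 -0.4518]]
[[-0.4,0.01,0.22,0.02,0.03,-0.01,1],[-0.4,0,0.22,0.01,0.03,-0.01,1],[-0.4,0.01,0.21,0.02,0.03,-0.02,1],[-0.4,0.01,0.21,0.01,0.04,-0.01,1]]
t 18.25 tcp [0.5745 0.0338 0.1697] F [-0.1255  0.6727 -0.1039] w 1.0028895172254608 end [0.5767 0.0328 0.097 ]
```

Call:
jog_arm(moves=[[-0.4, 0.01, 0.22, 0, 0.01, 0, 1], [-0.4, 0, 0.22, 0, 0.01, 0, 1], [-0.4, 0.01, 0.21, 0, 0.01, 0, 1], [-0.4, 0.01, 0.21, 0, 0.01, 0, 1], [0, 0, 0, 0, 0, 0, 1]])

```text
t: 18.75
ee_pos: [0.5772, 0.0342, 0.0979]
tcp_rot: [-0.013, 0.851, 0.018, 0.525]
wrist_force: [0.2, 0.9, -0.4]
gripper_width: 0.999
grasp_force: 0.0
```

```bash
python3 - <<'E'
from h import *
import cv2
o=ctrl.get_obs();print(o["joint_positions"],o["ee_pos"],o["wrist_force"],Ro.from_quat(o["tcp_rot"],scalar_first=True).as_matrix()[:,2])
a=ctrl.grab_frame("side");b=ctrl.grab_frame("top")
im=np.zeros((440,800,3),np.uint8)
im[:,:400]=cv2.resize(a[170:280,200:300],(400,440));im[:400,400:]=cv2.resize(b[140:240,180:280],(400,400))
cv2.imwrite("pics/g1.png",im)
E
```

```text
[-0.3544 -0.0332  2.5226  2.4017  0.5446 -1.0914] [0.5772 0.0342 0.0979] [ 0.1779  0.935  -0.3585] [ 0.8933  0.0419 -0.4476]
```

View pics/g1.png

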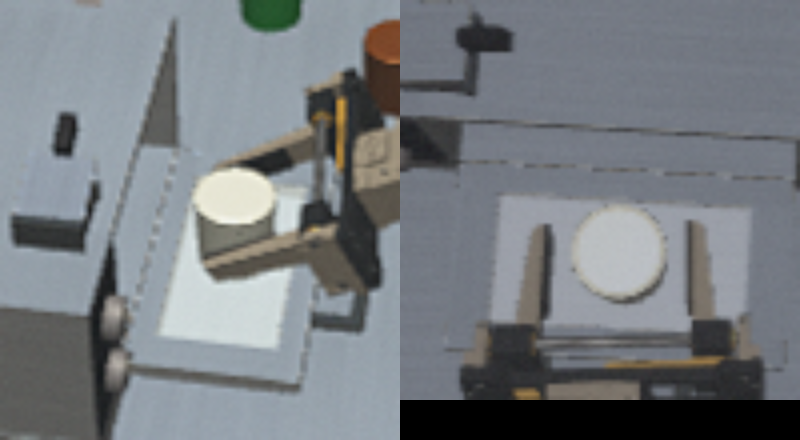

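The cup stands upright on the door between the open fingers: side crop (235,215), top crop (618,252) with the fingers at 540 and 697. I close and lift a little.

Call:
jog_arm(moves=[[0, 0, 0, 0, 0, 0, 0], [0, 0, 0, 0, 0, 0, 0], [0, 0, 0, 0, 0, 0, 0], [0, 0, 0, 0, 0, 0, 0], [0.07, 0, -0.03, 0, 0, 0, 0], [0.07, 0, -0.03, 0, 0, 0, 0], [0, 0, 0, 0, 0, 0, 0]])

```text
t: 19.55
ee_pos: [0.5783, 0.0333, 0.1066]
tcp_rot: [-0.012, 0.849, 0.018, 0.528]
wrist_force: [0.2, -0.3, -2.2]
gripper_width: 0.673
grasp_force: 20.0
```

```bash
python3 - <<'E'
from h import *
o=ctrl.get_obs();p=o["ee_pos"];q=Ro.from_quat(o["tcp_rot"],scalar_first=True)
print(p,o["gripper_width"],o["grasp_force"],o["wrist_force"])
d=W(P,[.14,0,0])-W(P,[0,0,0]);print(d)
plan([(p+d+[0,-.001,.002],q,0,7)])
E
```

```text
[0.5783 0.0333 0.1066] 0.6730230875378416 20.02734983456321 [ 0.1588 -0.3151 -2.2036]
[ 0.1399 -0.0042  0.    ]
[[0.23,0.04,0.44,0,0,0,0],[0.22,0.04,0.45,0,0,0,0],[0.23,0.04,0.44,0,0,0,0],[0.23,0.04,0.45,0,0,0,0],[0.23,0.04,0.44,0,0,0,0],[0.22,0.04,0.44,0,0,0,0],[0.23,0.04,0.45,0,0,0,0]]
t 19.55 tcp [0.5783 0.0333 0.1066] F [ 0.1588 -0.3151 -2.2036] w 0.6730230875378416 end [0.7184 0.0282 0.1085]
```

Going 140 mm in would bring the gripper body near the mouth's upper lip. I stop at warmer x of about 46 mm, which leaves the cup wholly inside with 14 mm to spare at the door.

Call:
jog_arm(moves=[[0.18, 0.04, 0.45, 0, 0, 0, 0], [0.18, 0.04, 0.45, 0, 0, 0, 0], [0.21, 0.04, 0.44, 0, 0, 0, 0], [0.22, 0.04, 0.44, 0, 0, 0, 0], [0, 0, 0, 0, 0, 0, 0]])

```text
t: 20.05
ee_pos: [0.6584, 0.03, 0.1042]
tcp_rot: [-0.012, 0.849, 0.018, 0.529]
wrist_force: [-0.4, -0.7, -2.3]
gripper_width: 0.674
grasp_force: 20.0
```

```bash
python3 - <<'E'
from h import *
o=ctrl.get_obs();p=o["ee_pos"];q=Ro.from_quat(o["tcp_rot"],scalar_first=True)
print(p,o["gripper_width"],o["wrist_force"],o["joint_positions"],q.as_matrix()[:,2])
G=p-q.apply([0,0,.0187]);e=W(P,[.047,0,0]);print("cup",G,"target",e)
plan([((p-G)+[e[0],e[1],G[2]],q,0,2),((p-G)+[e[0],e[1],.106],q,0,2)])
E
```

```text
[0.6584 0.03   0.1042] 0.673995931085946 [-0.3984 -0.7498 -2.2929] [-0.2836  0.1554  2.3036  2.4928  0.4989 -1.131 ] [ 0.8967  0.0398 -0.4409]
cup [0.6417 0.0292 0.1124] target [0.674  0.0292 0.    ]
[[0.18,0.02,0.36,0,0,0,0],[0.18,0.02,0.36,0,0,0,0],[-0.07,0,0.04,0,0,0,0],[-0.08,0,0.04,0,0,0,0]]
t 20.05 tcp [0.6584 0.03   0.1042] F [-0.3984 -0.7498 -2.2929] w 0.673995931085946 end [0.6909 0.0298 0.0976]
```

Call:
jog_arm(moves=[[0.18, 0.02, 0.36, 0, 0, 0, 0], [0.18, 0.02, 0.36, 0, 0, 0, 0], [-0.07, 0, 0.04, 0, 0, 0, 0], [-0.07, 0, 0.04, 0, 0, 0, 0], [0, 0, 0, 0, 0, 0, 0]])

```text
t: 20.55
ee_pos: [0.6904, 0.0301, 0.1004]
tcp_rot: [-0.013, 0.847, 0.018, 0.531]
wrist_force: [-6.7, -1.5, 10.3]
gripper_width: 0.674
grasp_force: 19.8
```

Call:
jog_arm(moves=[[-0.03, 0, 0.01, 0, 0, 0, 0], [0, 0, 0, 0, 0, 0, 0]])

```text
t: 20.75
ee_pos: [0.6907, 0.0301, 0.1006]
tcp_rot: [-0.013, 0.846, 0.018, 0.532]
wrist_force: [-8.8, -0.3, 14.2]
gripper_width: 0.676
grasp_force: 19.7
```

Call:
jog_arm(moves=[[0.02, 0, 0, 0, 0, 0, 0.9], [0, 0, 0, 0, 0, 0, 0.9], [0, 0, 0, 0, 0, 0, 0.95], [0, 0, 0, 0, 0, 0, 0.95]])

```text
t: 21.15
ee_pos: [0.6887, 0.0302, 0.0959]
tcp_rot: [-0.012, 0.849, 0.018, 0.527]
wrist_force: [0.1, -0.6, -0.0]
gripper_width: 0.946
grasp_force: 0.0
```

```bash
python3 - <<'E'
from h import *
import cv2
o=ctrl.get_obs();p=o["ee_pos"];q=Ro.from_quat(o["tcp_rot"],scalar_first=True)
print(p,o["gripper_width"],o["wrist_force"])
for c in("side","top"):
    ctrl.grab_frame(c)
    for d in ctrl.spot_in("soup_cup",c):print(c,d["score"],np.round(d["xyz"],3))
plan([(p+[-.15,.004,.004],q,.95,5)])
E
```

```text
[0.6887 0.0302 0.0959] 0.9464728074190957 [ 0.062  -0.5674 -0.0452]
side 0.65 [ 0.345 -0.305  0.056]
side 0.59 [ 0.574 -0.334  0.058]
top 0.97 [ 0.445 -0.244  0.066]
top 0.85 [ 0.57  -0.348  0.059]
top 0.63 [ 0.359 -0.322  0.07 ]
top 0.55 [0.64  0.022 0.097]
top 0.19 [0.666 0.144 0.231]
[[-0.32,-0.05,-0.68,0,0,0,0.95],[-0.31,-0.06,-0.68,0,0,0,0.95],[-0.32,-0.05,-0.68,0,0,0,0.95],[-0.31,-0.05,-0.68,0,0,0,0.95],[-0.32,-0.06,-0.69,0,0,0,0.95]]
t 21.35 tcp [0.6891 0.0302 0.0962] F [-0.4782 -0.1064  0.1552] w 0.9480149014705601 end [0.5385 0.0344 0.0999]
```

Released with no contact force. I back straight out, then go to the pre-grasp for the bar and look into the mouth.

Call:
jog_arm(moves=[[-0.32, -0.05, -0.68, 0, 0, 0, 0.95], [-0.31, -0.06, -0.68, 0, 0, 0, 0.95], [-0.32, -0.05, -0.68, 0, 0, 0, 0.95], [-0.31, -0.05, -0.68, 0, 0, 0, 0.95], [-0.1, -0.06, -0.69, 0, 0, 0, 0.95], [0.2, 0, -0.5, 0, 0, 0, 0.95]])

```text
t: 21.95
ee_pos: [0.5253, 0.0347, 0.1211]
tcp_rot: [-0.013, 0.851, 0.017, 0.526]
wrist_force: [0.3, 1.7, 0.6]
gripper_width: 0.948
grasp_force: 0.0
```

```bash
python3 - <<'E'
from h import *
import cv2
o=ctrl.get_obs();p=o["ee_pos"];print(p,o["joint_positions"])
r=R(0,45,90);z=r.apply([0,0,1]);b=np.array([.4605,.037,.0545])
a=(p[0]-.05,p[1],.24)
plan([(a,R(2,35,160),.5),((.42,.037,.2),R(0,45,90),.45),(b-.07*z,r,.45)])
E
```

```text
[0.5253 0.0347 0.1211] [-0.4353 -0.3573  2.6938  2.0734  0.4911 -0.7823]
[[0.52,-0.02,-0.61,0.03,-0.31,-0.72,0.5],[0.51,0.03,-0.63,0.04,-0.3,-0.73,0.5],[0.47,0.07,-0.65,0.03,-0.31,-0.72,0.5],[0.44,0.1,-0.67,0.04,-0.31,-0.73,0.5],[-0.13,-0.06,-0.05,0.1,-0.1,-0.91,0.45],[-0.13,-0.07,-0.05,0.1,-0.1,-0.9,0.45],[-0.12,-0.09,-0.04,0.11,-0.09,-0.91,0.45],[-0.11,-0.1,-0.05,0.1,-0.1,-0.9,0.45],[-0.1,-0.12,-0.04,0.1,-0.1,-0.91,0.45],[-0.08,-0.12,-0.03,0.1,-0.1,-0.9,0.45]]
[[-0.08,-0.13,-0.04,0.11,-0.09,-0.91,0.45],[-0.05,-0.14,-0.03,0.1,-0.1,-0.9,0.45],[-0.05,-0.15,-0.03,0.1,-0.1,-0.91,0.45],[-0.02,-0.15,-0.03,0.1,-0.1,-0.91,0.45],[-0.01,-0.15,-0.03,0.11,-0.1,-0.9,0.45],[0,-0.62,0.51,0,0,0,0.45],[0,-0.62,0.52,0,0,0,0.45],[0,-0.62,0.51,0,0,0,0.45]]
t 21.95 tcp [0.5253 0.0347 0.1211] F [0.3333 1.6705 0.62  ] w 0.9478620837844081 end [0.4108 0.0372 0.1039]
```

```bash
python3 - <<'E'
from h import *
r=R(0,55,90);z=r.apply([0,0,1]);b=np.array([.4605,.037,.0545])
plan([((.53,.035,.22),R(2,40,160),.5),((.50,.037,.22),r,.45),(b-.07*z,r,.45)])
E
```

```text
[[0.57,0,-0.25,0.07,-0.49,-0.72,0.5],[0.54,0.04,-0.28,0.06,-0.48,-0.72,0.5],[0.53,0.09,-0.32,0.07,-0.49,-0.72,0.5],[0.5,0.13,-0.34,0.07,-0.49,-0.72,0.5],[-0.04,-0.02,-0.05,0.16,-0.14,-0.9,0.45],[-0.04,-0.03,-0.05,0.16,-0.13,-0.9,0.45],[-0.03,-0.03,-0.05,0.16,-0.14,-0.9,0.45],[-0.03,-0.04,-0.05,0.16,-0.13,-0.9,0.45],[-0.03,-0.04,-0.05,0.17,-0.14,-0.9,0.45],[-0.03,-0.04,-0.05,0.16,-0.14,-0.9,0.45]]
[[-0.02,-0.05,-0.04,0.16,-0.13,-0.9,0.45],[-0.01,-0.05,-0.05,0.16,-0.14,-0.91,0.45],[-0.01,-0.05,-0.04,0.16,-0.14,-0.9,0.45],[-0.01,-0.06,-0.04,0.16,-0.13,-0.9,0.45],[0,-0.05,-0.04,0.16,-0.14,-0.9,0.45],[0,-0.8,0.27,0,0,0,0.45],[0,-0.79,0.27,0,0,0,0.45],[0,-0.8,0.26,0,0,0,0.45],[0,-0.8,0.27,0,0,0,0.45]]
t 21.95 tcp [0.5253 0.0347 0.1211] F [0.3333 1.6705 0.62  ] w 0.9478620837844081 end [0.4202 0.037  0.1118]
```

Call:
jog_arm(moves=[[0.57, 0, -0.25, 0.07, -0.49, -0.72, 0.5], [0.54, 0.04, -0.28, 0.06, -0.48, -0.72, 0.5], [0.53, 0.09, -0.32, 0.07, -0.49, -0.72, 0.5], [0.5, 0.13, -0.34, 0.07, -0.49, -0.72, 0.5], [-0.04, -0.02, -0.05, 0.16, -0.14, -0.9, 0.45], [-0.04, -0.03, -0.05, 0.16, -0.13, -0.9, 0.45], [-0.03, -0.03, -0.05, 0.16, -0.14, -0.9, 0.45], [-0.03, -0.04, -0.05, 0.16, -0.13, -0.9, 0.45], [-0.03, -0.04, -0.05, 0.17, -0.14, -0.9, 0.45], [-0.03, -0.04, -0.05, 0.16, -0.14, -0.9, 0.45]], newtons=40)

```text
t: 22.95
ee_pos: [0.5145, 0.0467, 0.1714]
tcp_rot: [0.116, 0.812, 0.409, 0.4]
wrist_force: [0.3, -0.3, 0.0]
gripper_width: 0.449
grasp_force: 0.0
```

Call:
jog_arm(moves=[[-0.02, -0.05, -0.04, 0.16, -0.13, -0.9, 0.45], [-0.01, -0.05, -0.05, 0.16, -0.14, -0.91, 0.45], [-0.01, -0.05, -0.04, 0.16, -0.14, -0.9, 0.45], [-0.01, -0.06, -0.04, 0.16, -0.13, -0.9, 0.45], [0, -0.05, -0.04, 0.16, -0.14, -0.9, 0.45], [0, -0.8, 0.27, 0, 0, 0, 0.45], [0, -0.79, 0.27, 0, 0, 0, 0.45], [0, -0.8, 0.26, 0, 0, 0, 0.45], [0, 0, 0, 0, 0, 0, 0.45]])

```text
t: 23.85
ee_pos: [0.4511, 0.0664, 0.0843]
tcp_rot: [0.195, 0.694, 0.623, 0.303]
wrist_force: [-0.2, -0.7, 0.7]
gripper_width: 0.447
grasp_force: 0.0
```

```bash
python3 - <<'E'
from h import *
import cv2
o=ctrl.get_obs();p=o["ee_pos"];print(p,o["joint_positions"])
a=ctrl.grab_frame("side");b=ctrl.grab_frame("top")
im=np.zeros((480,800,3),np.uint8)
im[:,:400]=cv2.resize(a[160:280,190:290],(400,480));im[:400,400:]=cv2.resize(b[130:230,180:280],(400,400))
cv2.imwrite("pics/g2.png",im)
r=R(0,55,90);z=r.apply([0,0,1]);b=np.array([.4605,.037,.0545])
plan([(b-.05*z,r,.45),(b+.013*z,r,.45)])
E
```

```text
[0.4511 0.0664 0.0843] [-0.3891 -0.6342  2.694   0.7386  0.546  -0.8188]
[[-0.34,-0.04,-0.3,0.47,-0.48,-0.59,0.45],[-0.36,-0.08,-0.28,0.46,-0.47,-0.6,0.45],[0,0,0.79,0,0,0,0.45],[0,0,0.79,0,0,0,0.45]]
t 23.95 tcp [0.4512 0.0661 0.0846] F [ 0.358  -0.0569  1.0121] w 0.4515560505761898 end [0.468  0.037  0.0438]
```

View pics/g2.png

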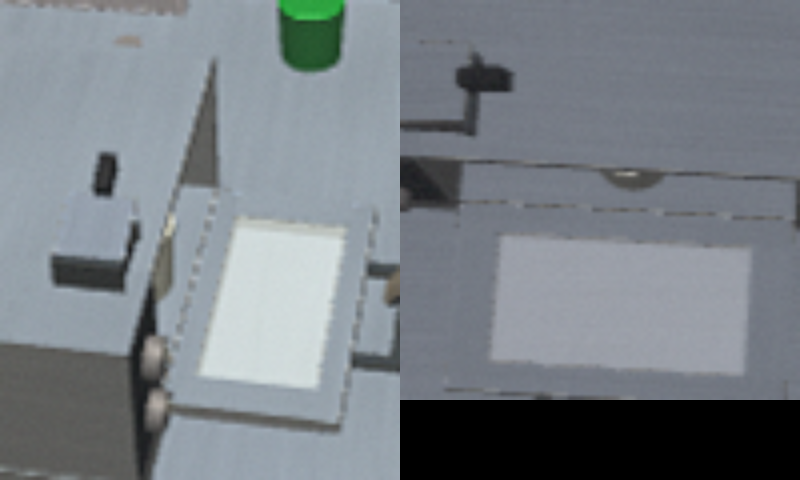

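The cup stands inside; its lid edge shows just under the roof line at top crop (630,178). The elbow is at its fold limit here, so I approach the bar with the tool steeper, from higher up.

```bash
python3 - <<'E'
from h import *
r=R(0,72,90);z=r.apply([0,0,1]);b=np.array([.4605,.037,.0545])
plan([((.475,.05,.15),R(2,60,100),.45,4),(b-.08*z,r,.45,5)])
E
```

```text
[[-0.02,0.39,-0.21,0.4,-0.24,0.02,0.45],[-0.03,0.38,-0.24,0.4,-0.25,0.01,0.45],[-0.03,0.37,-0.25,0.4,-0.24,0.02,0.45],[-0.04,0.36,-0.26,0.4,-0.25,0.01,0.45],[-0.1,-0.21,-0.02,0.35,-0.05,-0.24,0.45],[-0.08,-0.21,0,0.34,-0.06,-0.23,0.45],[-0.09,-0.21,0,0.35,-0.05,-0.24,0.45],[-0.08,-0.22,0.01,0.34,-0.05,-0.23,0.45],[-0.07,-0.21,0.02,0.35,-0.06,-0.24,0.45]]
t 23.95 tcp [0.4512 0.0661 0.0846] F [ 0.358  -0.0569  1.0121] w 0.4515560505761898 end [0.4358 0.0369 0.1308]
```

Call:
jog_arm(moves=[[-0.02, 0.39, -0.21, 0.4, -0.24, 0.02, 0.45], [-0.03, 0.38, -0.24, 0.4, -0.25, 0.01, 0.45], [-0.03, 0.37, -0.25, 0.4, -0.24, 0.02, 0.45], [-0.04, 0.36, -0.26, 0.4, -0.25, 0.01, 0.45], [-0.1, -0.21, -0.02, 0.35, -0.05, -0.24, 0.45], [-0.08, -0.21, 0, 0.34, -0.06, -0.23, 0.45], [-0.09, -0.21, 0, 0.35, -0.05, -0.24, 0.45], [-0.08, -0.22, 0.01, 0.34, -0.05, -0.23, 0.45], [-0.07, -0.21, 0.02, 0.35, -0.06, -0.24, 0.45], [0, 0, 0, 0, 0, 0, 0.45]])

```text
t: 24.95
ee_pos: [0.4359, 0.0366, 0.1309]
tcp_rot: [0.111, 0.698, 0.698, 0.11]
wrist_force: [-0.0, 0.4, 0.9]
gripper_width: 0.45
grasp_force: 0.0
```

```bash
python3 - <<'E'
from h import *
o=ctrl.get_obs();print(o["joint_positions"],Ro.from_quat(o["tcp_rot"],scalar_first=True).as_matrix())
r=R(0,72,90);z=r.apply([0,0,1]);b=np.array([.4605,.037,.0545])
plan([(b-.05*z,r,.45),(b+.013*z,r,.45,3)])
E
```

```text
[-0.2525 -0.4266  2.3244  0.094   0.9414 -0.2961] [[ 0.0004  0.9512  0.3085]
 [ 1.      0.     -0.0012]
 [-0.0012  0.3085 -0.9512]]
[[0.01,-0.01,0.76,0,0.01,0,0.45],[0,0,0.52,0,0,0,0.45],[0,0,0.53,0,0,0,0.45],[0,0.01,0.52,0,0,0,0.45]]
t 24.95 tcp [0.4359 0.0366 0.1309] F [-0.0178  0.3759  0.8701] w 0.4497445523721024 end [0.4647 0.037  0.0422]
```

Good pose. I descend onto the bar and grip it.

Call:
jog_arm(moves=[[0, 0, 0.76, 0, 0, 0, 0.45], [0, 0, 0.52, 0, 0, 0, 0.45], [0, 0, 0.53, 0, 0, 0, 0.45], [0, 0, 0.52, 0, 0, 0, 0.45], [0, 0, 0, 0, 0, 0, 0], [0, 0, 0, 0, 0, 0, 0], [0, 0, 0, 0, 0, 0, 0], [0, 0, 0, 0, 0, 0, 0]], newtons=55)

```text
t: 25.75
ee_pos: [0.4624, 0.037, 0.0415]
tcp_rot: [0.109, 0.698, 0.699, 0.109]
wrist_force: [-11.9, -2.8, 6.4]
gripper_width: 0.125
grasp_force: 16.5
```

```bash
python3 - <<'E'
from h import *
o=ctrl.get_obs();q=Ro.from_quat(o["tcp_rot"],scalar_first=True);p=o["ee_pos"]
print(p,o["gripper_width"],o["grasp_force"],o["wrist_force"],o["joint_positions"])
z=q.apply([0,0,1]);b=p-.013*z;print("bar",b)
# fit pivot: hinge x .627,z .062 ; actual bar radius/phase offset from W(bar)
off=b-W(P,bar(1.57));print(off)
A=np.linspace(1.57,.75,9)[1:]
pit=np.interp(A,[.75,1.57],[55,72])
L=[]
for a,f in zip(A,pit):
    rr=R(0,f,90);L.append((W(P,bar(a))+off*(a/1.57)+[0,0,.003*(1-a/1.57)]+.013*rr.apply([0,0,1]),rr,0,1))
plan(L)
E
```

```text
[0.4624 0.037  0.0415] 0.124841308991446 16.499745100736618 [-11.8833  -2.8364   6.3792] [-0.232  -0.1466  2.3144  0.1117  0.6755 -0.3097]
bar [0.4584 0.037  0.0539]
[ 0.0014  0.0014 -0.0013]
[[0,0.15,-0.42,-0.35,0,0.01,0],[-0.01,0.21,-0.4,-0.31,0,0,0],[0,0.26,-0.36,-0.31,0,0,0],[-0.01,0.31,-0.33,-0.31,0,0,0],[-0.01,0.35,-0.29,-0.31,0,0,0],[0,0.38,-0.23,-0.31,0,0,0],[-0.01,0.42,-0.18,-0.31,0,0,0],[-0.01,0.43,-0.12,-0.3,0,0,0]]
t 25.75 tcp [0.4624 0.037  0.0415] F [-11.8833  -2.8364   6.3792] w 0.124841308991446 end [0.5143 0.035  0.1718]
```

Call:
jog_arm(moves=[[0, -0.05, 0, 0, 0, 0, 0], [0, 0.15, -0.42, -0.33, 0, 0, 0], [0, 0.21, -0.4, -0.31, 0, 0, 0], [0, 0.26, -0.36, -0.31, 0, 0, 0], [0, 0.31, -0.33, -0.31, 0, 0, 0]])

```text
t: 26.25
ee_pos: [0.4733, 0.0366, 0.1105]
tcp_rot: [0.162, 0.688, 0.688, 0.161]
wrist_force: [-1.6, -5.3, -7.7]
gripper_width: 0.115
grasp_force: 55.0
```

```bash
python3 - <<'E'
from h import *
o=ctrl.get_obs();q=Ro.from_quat(o["tcp_rot"],scalar_first=True);p=o["ee_pos"]
b=p-.013*q.apply([0,0,1]);d=b-[.627,0,.062];print(b,np.hypot(d[0],d[2]),np.arctan2(-d[0],d[2])-.041,o["wrist_force"],o["grasp_force"],o["gripper_width"],o["joint_positions"])
E
```

```text
[0.4675 0.0366 0.1221] 0.17045846265937672 1.1693490004327114 [-1.5876 -5.2653 -7.6747] 54.988773465156555 0.11474282274910269 [-0.258  -0.3831  2.3776  0.1744  0.7055 -0.3658]
```

Working well, with low forces. I carry on along the arc.

Call:
jog_arm(moves=[[-0.01, 0.35, -0.29, -0.31, 0, 0, 0], [0, 0.38, -0.23, -0.31, 0, 0, 0], [-0.01, 0.42, -0.18, -0.31, 0, 0, 0], [-0.01, 0.43, -0.12, -0.3, 0, 0, 0], [0, 0, 0, 0, 0, 0, 0]])

```text
t: 26.75
ee_pos: [0.514, 0.0354, 0.1729]
tcp_rot: [0.214, 0.674, 0.674, 0.213]
wrist_force: [-7.9, -2.0, 4.4]
gripper_width: 0.114
grasp_force: 55.0
```

```bash
python3 - <<'E'
from h import *
o=ctrl.get_obs();q=Ro.from_quat(o["tcp_rot"],scalar_first=True);p=o["ee_pos"]
b=p-.013*q.apply([0,0,1]);d=b-[.627,0,.062];a0=np.arctan2(-d[0],d[2])-.041
print(b,np.hypot(d[0],d[2]),a0,o["wrist_force"],o["joint_positions"])
off=b-W(P,bar(a0));print(off);r=R(0,55,90)
A=np.linspace(a0,.0,9)[1:]
plan([(W(P,bar(a))+off+.013*r.apply([0,0,1]),r,0,1) for a in A])
E
```

```text
[0.5065 0.0354 0.1835] 0.17114831369863334 0.7403341721487396 [-7.9393 -2.0058  4.4471] [-0.2629 -0.4567  2.3462  0.2418  0.6687 -0.4083]
[-0.0007  0.0012  0.0007]
[[-0.01,0.39,-0.05,0.02,0.01,0.01,0],[-0.01,0.39,-0.01,0,0,0,0],[-0.01,0.4,0.02,0,0,0,0],[-0.01,0.38,0.06,0,0,0,0],[-0.01,0.39,0.1,0,0,0,0],[-0.01,0.37,0.13,0,0,0,0],[-0.01,0.35,0.16,0,0,0,0],[-0.01,0.34,0.2,0,0,0,0]]
t 26.75 tcp [0.514  0.0354 0.1729] F [-7.9393 -2.0058  4.4471] w 0.11368000398293009 end [0.6265 0.0321 0.222 ]
```

Call:
jog_arm(moves=[[-0.01, 0.39, -0.05, 0, 0, 0, 0], [-0.01, 0.39, -0.01, 0, 0, 0, 0], [-0.01, 0.4, 0.02, 0, 0, 0, 0], [-0.01, 0.38, 0.06, 0, 0, 0, 0], [-0.01, 0.39, 0.1, 0, 0, 0, 0], [-0.01, 0.37, 0.13, 0, 0, 0, 0], [-0.01, 0.35, 0.16, 0, 0, 0, 0], [-0.01, 0.3, 0.17, 0, 0, 0, 0], [0, 0, 0, 0, 0, 0, 0]])

```text
t: 27.65
ee_pos: [0.6252, 0.0315, 0.2214]
tcp_rot: [0.214, 0.674, 0.674, 0.213]
wrist_force: [2.2, -4.7, -3.7]
gripper_width: 0.114
grasp_force: 55.0
```

```bash
python3 - <<'E'
from h import *
o=ctrl.get_obs();q=Ro.from_quat(o["tcp_rot"],scalar_first=True);p=o["ee_pos"]
b=p-.013*q.apply([0,0,1]);d=b-[.627,0,.062];a0=np.arctan2(-d[0],d[2])-.041
print(b,np.hypot(d[0],d[2]),a0,o["wrist_force"],o["joint_positions"])
E
```

```text
[0.6177 0.0315 0.2321] 0.17031224551107413 0.013681357389455258 [ 2.2485 -4.651  -3.6726] [-0.2023 -0.1543  2.0153  0.1804  0.6849 -0.3067]
```

Call:
jog_arm(moves=[[0, 0.06, 0.04, 0, 0, 0, 0], [0, 0.04, 0.03, 0, 0, 0, 0], [0, 0, 0, 0, 0, 0, 0]])

```text
t: 27.95
ee_pos: [0.6284, 0.0314, 0.2216]
tcp_rot: [0.214, 0.674, 0.675, 0.212]
wrist_force: [-9.6, -7.5, 2.3]
gripper_width: 0.114
grasp_force: 55.0
```

Call:
jog_arm(moves=[[0, 0.04, 0.03, 0, 0, 0, 0], [0, 0.04, 0.03, 0, 0, 0, 0], [0, 0, 0, 0, 0, 0, 0]])

```text
t: 28.25
ee_pos: [0.6288, 0.0316, 0.2211]
tcp_rot: [0.211, 0.674, 0.676, 0.209]
wrist_force: [-50.9, -11.0, 26.6]
gripper_width: 0.118
grasp_force: 55.1
```

The door is hard against its stop: 51 N and only 0.4 mm of travel. I relax, release and retreat, and meanwhile triangulate the tab.

Call:
jog_arm(moves=[[0, -0.08, -0.06, 0, 0, 0, 0], [0, 0, 0, 0, 0, 0, 0.45], [0, 0, 0, 0, 0, 0, 0.45], [0, 0, 0, 0, 0, 0, 0.45], [0, 0, -0.6, 0, 0, 0, 0.45], [0, 0, -0.8, 0, 0, 0, 0.45], [0, 0.3, -0.8, 0, 0, 0, 0.45]])

```text
t: 28.95
ee_pos: [0.5874, 0.0332, 0.3]
tcp_rot: [0.213, 0.674, 0.675, 0.213]
wrist_force: [-0.2, 0.7, 0.7]
gripper_width: 0.448
grasp_force: 0.0
```

```bash
python3 - <<'E'
from h import *
from scipy.optimize import least_squares
o=[("top",(201.1,149.6)),("side",(216.2,203.6))]
s=least_squares(lambda X:np.concatenate([proj(c,X)-u for c,u in o]),[.67,.1,.23]);X=s.x
print(X,s.fun);c,sn=np.cos(P[2]),np.sin(P[2]);d=X[:2]-P[:2];w=np.array([c*d[0]+sn*d[1],-sn*d[0]+c*d[1]]);print("warmer",w,X[2],"ang",np.arctan2(X[2]-.219-.004,.140-w[1]),np.hypot(X[2]-.219,.14-w[1]))
r=R(-1.7,90,90)
plan([((.62,.08,.34),r,.45),((X[0],X[1]-.003,.30),r,.45)])
E
```

```text
[0.6705 0.1062 0.2416] [ 0.0052 -0.1422  0.1598  0.0476]
warmer [0.0412 0.0769] 0.24159006789551515 ang 0.2863031883903165 0.06706651908933899
[[0.19,0.21,-0.06,0.85,-0.01,0.04,0.45],[0.2,0.2,-0.08,0.85,-0.02,0.04,0.45],[0.2,0.19,-0.1,0.85,-0.01,0.04,0.45],[0.19,0.17,-0.12,0.85,-0.01,0.04,0.45],[0.2,0.17,-0.13,0.84,-0.01,0.04,0.45],[0.2,0.14,-0.15,0.85,-0.01,0.05,0.45],[0.31,0.62,0.5,0,0,0,0.45],[0.31,0.63,0.5,0,0,0,0.45]]
t 28.95 tcp [0.5874 0.0332 0.3   ] F [-0.1597  0.6806  0.6979] w 0.4477136503058972 end [0.6706 0.1033 0.2999]
```

Call:
jog_arm(moves=[[0.19, 0.21, -0.06, 0.85, -0.01, 0.04, 0.45], [0.2, 0.2, -0.08, 0.85, -0.02, 0.04, 0.45], [0.2, 0.19, -0.1, 0.85, -0.01, 0.04, 0.45], [0.19, 0.17, -0.12, 0.85, -0.01, 0.04, 0.45], [0.2, 0.17, -0.13, 0.84, -0.01, 0.04, 0.45], [0.2, 0.14, -0.15, 0.85, -0.01, 0.05, 0.45], [0.31, 0.62, 0.5, 0, 0, 0, 0.45], [0.31, 0.63, 0.5, 0, 0, 0, 0.45], [0, 0, 0, 0, 0, 0, 0.45]])

```text
t: 29.85
ee_pos: [0.6725, 0.1041, 0.2947]
tcp_rot: [-0.002, 0.717, 0.697, -0.001]
wrist_force: [-1.0, 0.5, -0.5]
gripper_width: 0.45
grasp_force: 0.0
```

```bash
python3 - <<'E'
from h import *
r=R(-1.7,90,90);X=np.array([.6705,.1062,.2416])
plan([(X+[0,-.003,-.008],r,.45,4)])
E
```

```text
[[-0.01,-0.01,0.38,-0.01,0,0,0.45],[0,-0.01,0.38,-0.01,0,0,0.45],[-0.01,-0.01,0.39,-0.01,0,0,0.45],[0,-0.02,0.38,-0.01,-0.01,0,0.45]]
t 29.85 tcp [0.6725 0.1041 0.2947] F [-1.0034  0.4663 -0.5177] w 0.4502035760224448 end [0.6704 0.1034 0.2335]
```

Call:
jog_arm(moves=[[-0.01, -0.01, 0.38, 0, 0, 0, 0.45], [0, -0.01, 0.38, 0, 0, 0, 0.45], [-0.01, -0.01, 0.39, 0, 0, 0, 0.45], [0, -0.02, 0.38, 0, 0, 0, 0.45], [0, 0, 0, 0, 0, 0, 0], [0, 0, 0, 0, 0, 0, 0], [0, 0, 0, 0, 0, 0, 0], [0, 0, 0, 0, 0, 0, 0], [0, 0, 0, 0, 0, 0, 0]], newtons=15)

```text
t: 30.75
ee_pos: [0.6707, 0.1018, 0.2402]
tcp_rot: [0.002, 0.718, 0.696, 0.001]
wrist_force: [0.7, -0.4, 2.1]
gripper_width: 0.13
grasp_force: 15.0
```

```bash
python3 - <<'E'
from h import *
o=ctrl.get_obs();p=o["ee_pos"];r=R(-1.7,90,90);print(p,o["gripper_width"],o["grasp_force"],o["wrist_force"],o["joint_positions"])
tab=lambda a:W(P,[.040,.140-.069*np.cos(a)+.004*np.sin(a),.219+.069*np.sin(a)+.004*np.cos(a)])
a0=.27;print(tab(a0));A=np.linspace(a0,1.57,11)[1:]
plan([(p+tab(a)-tab(a0),r,0,1) for a in A])
E
```

```text
[0.6707 0.1018 0.2402] 0.13015641805232608 14.999787211418152 [ 0.6529 -0.372   2.0925] [-0.027   0.4076  1.2447 -0.0003  1.4851  0.0041]
[0.6692 0.1039 0.2413]
[[0.09,0,-0.21,0.04,0,-0.01,0],[0.11,0,-0.19,0,0,0,0],[0.13,0,-0.18,0,0,0,0],[0.16,0,-0.16,0,0,0,0],[0.18,0,-0.14,0,0,0,0],[0.19,0,-0.11,0,0,0,0],[0.21,0,-0.09,0,0,0,0],[0.22,0,-0.06,0,0,0,0],[0.22,0,-0.03,0,0,0,0],[0.22,0,0,0,0,0,0]]
t 30.75 tcp [0.6707 0.1018 0.2402] F [ 0.6529 -0.372   2.0925] w 0.13015641805232608 end [0.6728 0.171  0.287 ]
```

Call:
jog_arm(moves=[[0.09, 0, -0.21, 0, 0, 0, 0], [0.11, 0, -0.19, 0, 0, 0, 0], [0.13, 0, -0.18, 0, 0, 0, 0], [0.16, 0, -0.16, 0, 0, 0, 0], [0.18, 0, -0.14, 0, 0, 0, 0], [0, 0, 0, 0, 0, 0, 0]])

```text
t: 31.35
ee_pos: [0.6716, 0.13, 0.276]
tcp_rot: [0.002, 0.717, 0.697, 0.002]
wrist_force: [4.2, -0.1, -0.3]
gripper_width: 0.13
grasp_force: 15.0
```

Call:
jog_arm(moves=[[0.19, 0, -0.11, 0, 0, 0, 0], [0.21, 0, -0.09, 0, 0, 0, 0], [0.22, 0, -0.06, 0, 0, 0, 0], [0.22, 0, -0.03, 0, 0, 0, 0], [0.22, 0, 0, 0, 0, 0, 0], [0, 0, 0, 0, 0, 0, 0], [0, 0, 0, 0, 0, 0, 0]])

```text
t: 32.05
ee_pos: [0.6732, 0.1715, 0.2887]
tcp_rot: [0.002, 0.718, 0.696, 0.003]
wrist_force: [3.6, 0.0, 4.1]
gripper_width: 0.131
grasp_force: 15.0
```

```bash
python3 - <<'E'
from h import *
o=ctrl.get_obs();print(o["ee_pos"],o["gripper_width"],o["grasp_force"],o["wrist_force"],o["moment"])
a=W(P,[.04,.136,.288]);print(a)
E
```

```text
[0.6732 0.1715 0.2887] 0.13087115725669765 15.00891923904419 [3.6219 0.0243 4.0857] [-0.1845 -0.6408 -0.0123]
[0.671  0.1654 0.288 ]
```

Call:
jog_arm(moves=[[0, 0, 0, 0, 0, 0, 0.3], [0, 0, 0, 0, 0, 0, 0.5], [0, 0, 0, 0, 0, 0, 0.5], [0, 0, -0.7, 0, 0, 0, 0.5], [0, 0, -1, 0, 0, 0, 0.5], [-0.5, -0.9, -0.5, 0, 0, 0, 0.5], [-0.7, -0.9, 0, 0, 0, 0, 0.5], [-0.7, -0.9, 0, 0, 0, 0, 0.5], [-0.7, -0.9, 0, 0, 0, 0, 0.5], [-0.7, -0.9, 0, 0, 0, 0, 0.5]])

```text
t: 33.05
ee_pos: [0.4859, 0.0441, 0.373]
tcp_rot: [0.0, 0.718, 0.696, 0.0]
wrist_force: [0.2, -1.3, 1.1]
gripper_width: 0.5
grasp_force: 0.0
```

Call:
jog_arm(moves=[[-0.9, -0.3, 0, 0, 0, 0, 0.5], [-0.9, -0.3, 0, 0, 0, 0, 0.5], [-0.9, -0.3, 0, 0, 0, 0, 0.5], [0, 0, 0, 0, 0, 0, 0.5]])

```text
t: 33.45
ee_pos: [0.4473, -0.065, 0.3732]
tcp_rot: [0.001, 0.72, 0.694, 0.0]
wrist_force: [-0.4, 0.0, -0.8]
gripper_width: 0.505
grasp_force: 0.0
```

```bash
python3 - <<'E'
from h import *
import cv2
a=ctrl.grab_frame("side");b=ctrl.grab_frame("top");K=4
hinge=[.04,.14,.219]
def dr(im,c):
    im=cv2.resize(im,None,fx=K,fy=K,interpolation=cv2.INTER_CUBIC)
    pt=lambda X:tuple(int(v*K+K/2) for v in proj(c,W(P,X)))
    for d,col in((-10,(0,255,255)),(0,(0,0,255)),(10,(0,255,0))):
        t=np.radians(90+d)
        for x in(.015,.065):cv2.line(im,pt([x,.14,.219]),pt([x,.14-.055*np.cos(t),.219+.055*np.sin(t)]),col,1)
    return im
A,B=dr(a,"side"),dr(b,"top")
print(ctrl.get_obs()["ee_pos"],W(P,hinge))
im=np.zeros((600,800,3),np.uint8)
im[:400,:400]=A[640:1040,720:1120];im[:400,400:]=B[480:880,640:1040]
im[400:,:200]=cv2.resize(a[150:270,130:250],(200,200));im[400:,200:400]=cv2.resize(b[100:240,120:300],(200,200));im[400:,400:600]=cv2.resize(a[190:230,200:240],(200,200),interpolation=cv2.INTER_CUBIC);im[400:,600:]=cv2.resize(b[120:160,180:220],(200,200),interpolation=cv2.INTER_CUBIC)
cv2.imwrite("pics/f1.png",im)
E
```

```text
[ 0.4484 -0.0622  0.3732] [0.6711 0.1694 0.219 ]
```

View pics/f1.png

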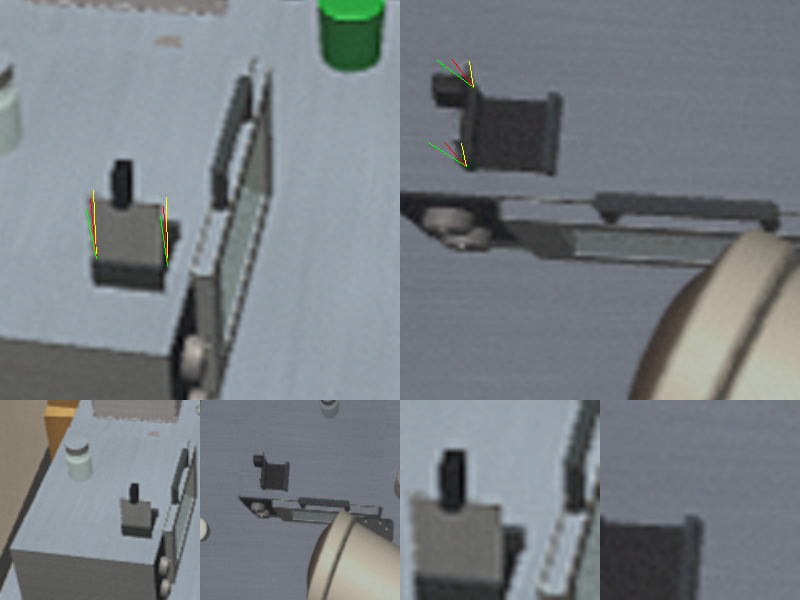

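```bash
python3 - <<'E'
from h import *
from scipy.optimize import least_squares
o=[("top",(171.8,142.5)),("side",(210.5,205.75))]
s=least_squares(lambda X:np.concatenate([proj(c,X)-u for c,u in o]),[.67,.17,.28]);print(s.x,s.fun,"expect",W(P,[.04,.144,.288]))
for d in(-10,-5,0,5,10):
    t=np.radians(90+d);X=W(P,[.04,.14-.069*np.cos(t)+.004*np.sin(t),.219+.069*np.sin(t)+.004*np.cos(t)]);print(d,proj("top",X),proj("side",X))
for a in(0,.03,.06,.09):print(a,proj("top",W(P,bar(a))),proj("side",W(P,bar(a,-.05))))
E
```

```text
[0.6726 0.1662 0.287 ] [-0.0007  0.0178 -0.0199 -0.0062] expect [0.6713 0.1733 0.288 ]
-10 [173.8083 143.2025] [211.4408 204.4095]
-5 [171.1424 143.0191] [210.9414 205.777 ]
0 [168.5235 142.903 ] [210.4508 207.3054]
5 [165.9762 142.8553] [209.9731 208.9834]
10 [163.5242 142.8762] [209.5126 210.7982]
0 [232.0034 171.3821] [241.014  179.7635]
0.03 [231.8794 173.4691] [242.6838 179.9849]
0.06 [231.7606 175.5676] [244.3521 180.2455]
0.09 [231.6474 177.6749] [246.017  180.5451]
```

Bar at top row 172 matches door angle of about 0.01, so the door is shut. The tab triangulates to y 0.166, against 0.173 when upright, so the flap leans about 6° short. I regrip the tab and move it about 7 mm further.

```bash
python3 - <<'E'
from h import *
r=R(-1.7,90,90)
plan([((.6726,.1662,.365),r,.5,9),((.6726,.1662,.365),r,.5,2),((.6726,.1662,.278),r,.5,4)])
E
```

```text
[[0.65,0.6,0.02,0,0,0,0.5],[0.66,0.6,0.03,0,0,-0.01,0.5],[0.65,0.61,0.02,0.01,0,0,0.5],[0.66,0.6,0.03,0,0,0,0.5],[0.65,0.6,0.02,0,0,0,0.5],[0.65,0.6,0.03,0,0,-0.01,0.5],[0.66,0.61,0.02,0,-0.01,0,0.5],[0.65,0.6,0.02,0,0,0,0.5],[0.65,0.6,0.03,0.01,0,0,0.5],[0,0,0,0,0,0,0.5]]
[[0,0,0,0,0,0,0.5],[0,0,0.54,0,0,0,0.5],[0,0,0.55,0,0,0,0.5],[0,0,0.54,0,0,0,0.5],[0,0,0.54,0,0,0,0.5]]
t 33.55 tcp [ 0.4484 -0.0622  0.3732] F [ 0.8673  0.1337 -0.4196] w 0.502915373233453 end [0.6724 0.1661 0.278 ]
```

Call:
jog_arm(moves=[[0.65, 0.6, 0.02, 0, 0, 0, 0.5], [0.66, 0.6, 0.03, 0, 0, -0.01, 0.5], [0.65, 0.61, 0.02, 0, 0, 0, 0.5], [0.66, 0.6, 0.03, 0, 0, 0, 0.5], [0.65, 0.6, 0.02, 0, 0, 0, 0.5], [0.65, 0.6, 0.03, 0, 0, -0.01, 0.5], [0.66, 0.61, 0.02, 0, 0, 0, 0.5], [0.65, 0.6, 0.02, 0, 0, 0, 0.5], [0.65, 0.6, 0.03, 0, 0, 0, 0.5], [0, 0, 0, 0, 0, 0, 0.5]])

```text
t: 34.55
ee_pos: [0.6731, 0.1717, 0.3611]
tcp_rot: [-0.001, 0.715, 0.699, -0.001]
wrist_force: [-0.4, 0.8, -1.3]
gripper_width: 0.499
grasp_force: 0.0
```

Call:
jog_arm(moves=[[0, 0, 0.5, 0, 0, 0, 0.5], [0, 0, 0.5, 0, 0, 0, 0.5], [0, 0, 0.5, 0, 0, 0, 0.5], [0, 0, 0.5, 0, 0, 0, 0.5], [0, 0, 0, 0, 0, 0, 0.5]])

```text
t: 35.05
ee_pos: [0.6703, 0.1675, 0.2813]
tcp_rot: [-0.001, 0.717, 0.697, -0.002]
wrist_force: [0.2, -0.7, -1.3]
gripper_width: 0.494
grasp_force: 0.0
```

Call:
jog_arm(moves=[[0, 0, 0.05, 0, 0, 0, 0], [0, 0, 0, 0, 0, 0, 0], [0, 0, 0, 0, 0, 0, 0], [0, 0, 0, 0, 0, 0, 0], [0, 0, 0, 0, 0, 0, 0]])

```text
t: 35.55
ee_pos: [0.6732, 0.1665, 0.2841]
tcp_rot: [0.002, 0.717, 0.697, 0.002]
wrist_force: [1.3, -0.7, 2.0]
gripper_width: 0.13
grasp_force: 15.0
```

Call:
jog_arm(moves=[[0.07, 0, 0, 0, 0, 0, 0], [0.07, 0, 0, 0, 0, 0, 0], [0.05, 0, 0, 0, 0, 0, 0], [0, 0, 0, 0, 0, 0, 0], [0, 0, 0, 0, 0, 0, 0]])

```text
t: 36.05
ee_pos: [0.6734, 0.1742, 0.2842]
tcp_rot: [0.002, 0.717, 0.697, 0.002]
wrist_force: [2.5, -1.5, 5.3]
gripper_width: 0.13
grasp_force: 15.0
```

Call:
jog_arm(moves=[[0, 0, 0, 0, 0, 0, 0.3], [0, 0, 0, 0, 0, 0, 0.5], [0, 0, 0, 0, 0, 0, 0.5], [0, 0, -0.7, 0, 0, 0, 0.5], [0, 0, -1, 0, 0, 0, 0.5], [-0.5, -0.9, -0.5, 0, 0, 0, 0.5], [-0.7, -0.9, 0, 0, 0, 0, 0.5], [-0.7, -0.9, 0, 0, 0, 0, 0.5], [-0.7, -0.9, 0, 0, 0, 0, 0.5], [-0.9, -0.9, 0, 0, 0, 0, 0.5]])

```text
t: 37.05
ee_pos: [0.4875, 0.0399, 0.3702]
tcp_rot: [0.0, 0.716, 0.698, 0.001]
wrist_force: [-0.2, -0.4, 1.1]
gripper_width: 0.499
grasp_force: 0.0
```

```bash
python3 - <<'E'
from h import *
import cv2
from scipy.optimize import least_squares
ob=[]
for c,(u0,u1,v0,v1) in{"top":(155,190,133,152),"side":(200,222,192,214)}.items():
    im=ctrl.grab_frame(c);np.save(f"pics/{c}9.npy",im);g=im.max(2);m=np.zeros_like(g)
    m[v0:v1,u0:u1]=(g[v0:v1,u0:u1]<45);n,l,s,ce=cv2.connectedComponentsWithStats(m.astype(np.uint8));print(c,[(x.tolist(),np.round(y,1)) for x,y in zip(s[1:],ce[1:]) if x[4]>8])
    for d in ctrl.cut_out("flap_tab",c)[:1]:v,u=np.nonzero(d["pixels"]);print("net",d["score"],u.mean(),v.mean(),u.min(),u.max(),v.min(),v.max())
print(ctrl.get_obs()["ee_pos"])
a=np.load("pics/side9.npy");b=np.load("pics/top9.npy")
o=np.hstack([cv2.resize(a[185:245,195:255],(400,400),interpolation=cv2.INTER_CUBIC),cv2.resize(b[125:185,155:215],(400,400),interpolation=cv2.INTER_CUBIC)])
cv2.imwrite("pics/f2.png",o)
E
```

```text
top [([165, 141, 10, 6, 31], array([170.1, 143.8]))]
net 0.42 172.88397790055248 146.060773480663 165 178 137 157
side [([208, 202, 4, 12, 43], array([209.5, 207.3]))]
net 0.74 209.98969072164948 217.28865979381445 202 218 204 226
[0.489  0.0398 0.3708]
```

View pics/f2.png

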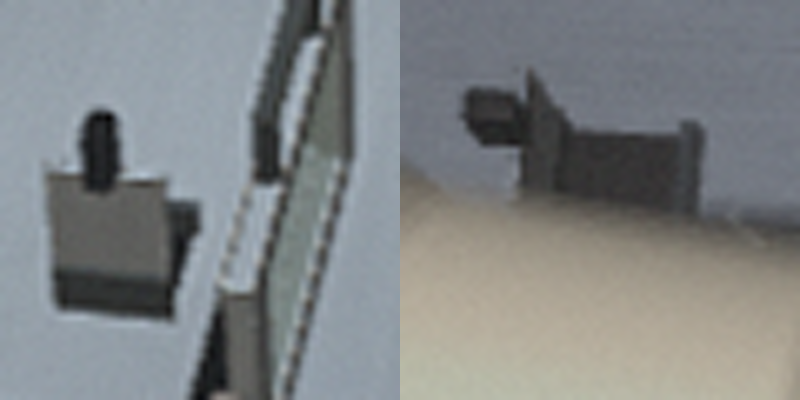

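The side crop shows the tab centre at (100,150), which is raw (210, 207.5). The top crop shows it at (493,115), raw (168.9, 142.2). An upright flap predicts (210.5, 207.3) and (168.5, 142.9), so the flap is straight up. The door is shut and the arm is clear of everything.

```bash
python3 -c "
from cell import ctrl
print(ctrl.sign_off())"
```

```text
the job is handed in; nothing more can be done
None
```

The job is handed in: the soup cup stands inside the warmer, the door is shut against its stop, and the vent flap is upright to within about 1° by the cameras. It took about 37 s of the 72 s allowed. I did not re-measure the bystanders at the end, but the arm's path kept clear of them.

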